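# Tools back into the foam inlays of a workshop drawer tray

### The job

Put the tools away: pick the screwdriver, the adjustable wrench, the pliers and the tape measure off the bench mat and lay each one in the foam inlay cut to its shape, lined up with it, flat and fully down in the cut-out. Leave the paint tin and the roll of tape where they stand.

Things in the scene. Friction and masses are not known exactly. Their poses are not given: they have to be found in the camera images.
- screwdriver_mid (a point): Flat-blade screwdriver, 90 g, 156 mm long, lying on a 3 mm green-grey bench mat: dark eight-sided handle 28 mm thick with flat sides (does not roll), then a bare steel shaft 6.5 mm thick. This point: middle of the handle, 14 mm above its underside; handle end 48 mm to -x, blade tip 108 mm to +x. x points to the blade, z up. Grasp across the handle here.
- wrench_mid (a point): Adjustable wrench, bright steel, 190 g, 155 mm long, lying flat on the mat. This point: on the handle (20 mm wide, 13 mm thick) just behind the head, 7 mm above its underside; handle end 75 mm to -x, jaw ends 78 mm to +x. The head, 14 mm thick, begins 23 mm to +x, up to 48 mm wide. x points to the jaws, z up. Grasp across the handle here.
- pliers_mid (a point): Closed rigid combination pliers, 200 g, 155 mm long, lying flat on the mat: steel head, two curved dark handles 54 mm across at the widest. This point: middle of the joint block (26 mm wide, 30 mm long, 14 mm thick, flat sides), 7 mm above its underside; jaw tips 55 mm to +x, handle ends 100 mm to -x. x points to the jaws, z up. Grasp across the joint block.
- tape_measure_mid (a point): Small grey pocket tape measure, 170 g, lying on its side on the mat: D-shaped case 56 mm long (x), 46 mm wide (y), 30 mm high, belt clip on top, blade hook sticking out 7 mm at +x. This point: centre of the case, 15 mm above its underside. z up. Grasp across the 46 mm.
- screwdriver_inlay_seat (a point): Screwdriver's inlay: recess with a wide handle part (42 mm) and a narrow shaft slot (20 mm), finger notch 86 mm across. This point is on the recess floor, straight below where screwdriver_mid belongs; x points to the blade end, z up. All inlays: fixed dark foam blocks 185 (x) by 103 mm, side by side in any order in a low grey tray, foam and rim 26 mm above the bench.
- wrench_inlay_seat (a point): Adjustable wrench's inlay: recess with a narrow handle part (34 mm) and a wide head part (62 mm), finger notch 82 mm across. This point is on the recess floor, straight below where wrench_mid belongs; x points to the head end, z up. All recesses: 16 mm deep, light-grey floor 10 mm above the bench, about 7 mm wider all round than the tool.
- pliers_inlay_seat (a point): Pliers' inlay: recess with a wide handle part (69 mm, a 12 mm wide foam tongue between the handles) and a narrow jaw slot (38 mm), finger notch 84 mm across. This point is on the recess floor, straight below where pliers_mid belongs; x points to the jaw end, z up. In all inlays the finger notches flank this point, 44 mm long (x) and as deep as the recess.
- tape_inlay_seat (a point): Tape measure's inlay: short rectangular recess 84 mm (x) by 60 mm (y) in the middle of its block, finger notch 98 mm across. This point is the middle of the recess floor, straight below where tape_measure_mid belongs; x runs along the tape measure's 56 mm length (it fits either way round), z up.
- tin: Closed paint tin standing upright, 75 mm across, 94 mm high, 600 g, loose; origin at the centre of its underside. To be left alone.
- tape_roll: Roll of brown packing tape lying flat, 100 mm across, 48 mm high, loose; origin at the centre of its underside. To be left alone. (A flat assortment box, 40 mm high and fixed, stands on the bench farther out, straight ahead.)
Mind the look-alikes: they are no part of the job. What is shaped like the part that bears wrench_mid but red is not meant. What is shaped like the part that bears pliers_mid but red is not meant.

How it is judged:
At the end, for the whole second after the job is handed in: Each of the four tools lies in its own inlay: its point within 16 mm horizontally of the seat point, no more than 4 mm above its fully seated height (resting on the recess floor), its long axis within 0.3 rad of the cut-out's, tilted less than 0.12 rad; released and at rest (horizontal distance between screwdriver_mid and screwdriver_inlay_seat below 0.016 m and z of screwdriver_mid in the frame of screwdriver_inlay_seat below 0.018 m and angle between the x axis of screwdriver_mid and the x axis of screwdriver_inlay_seat, either way round below 0.3 rad and angle between each of screwdriver_mid, wrench_mid, pliers_mid, tape_measure_mid's own z axis and vertical below 0.12 rad and horizontal distance between wrench_mid and wrench_inlay_seat below 0.016 m and z of wrench_mid in the frame of wrench_inlay_seat below 0.011 m and angle between the x axis of wrench_mid and the x axis of wrench_inlay_seat, either way round below 0.3 rad and horizontal distance between pliers_mid and pliers_inlay_seat below 0.016 m and z of pliers_mid in the frame of pliers_inlay_seat below 0.011 m and angle between the x axis of pliers_mid and the x axis of pliers_inlay_seat, either way round below 0.3 rad and horizontal distance between tape_measure_mid and tape_inlay_seat below 0.016 m and z of tape_measure_mid in the frame of tape_inlay_seat below 0.019 m and angle between the x axis of tape_measure_mid and the x axis of tape_inlay_seat, either way round below 0.3 rad); the robot touches nothing.
It fails at once if the paint tin is shoved or tipped over (distance of tin from where it was at the start of the episode above 0.03 m or angle between tin's own z axis and vertical above 0.4 rad).
It fails at once if the roll of tape is shoved away (distance of tape_roll from where it was at the start of the episode above 0.03 m).
It also fails if it takes over 104 s, if anything falls off the work surface, if the arm or the gripper's body presses on something with over 40 N, if the wrist force passes 120 N, or if a joint passes its speed limit or range.

### The arm

A 6-joint arm with a two-finger parallel gripper is mounted at the origin on the work surface. World frame = base frame: x ahead of the robot, y to its left, z up, the work surface at z = 0. Lengths are in m, angles in rad, forces in N, time in s.
With the tool pointing down it reaches from about 0.425 to 0.95 m from the base axis. Payload 3.5 kg.
Tool frame: the origin (TCP) lies at the very end of the fingers, on their centre line; the grasp point (between the pads) lies 19 mm behind it; y points along the fingers, z is the direction in which the jaws open and shut, and the axes are right-handed (so a half turn about y gives the same grasp; the last joint's range is limited). The gripper opens to 85 mm and grips with 20 to 120 N. Pads are 22 mm wide; open, the fingers measure 114 mm over their backs; the gripper's body (76 mm by 85 mm) begins 54 mm behind the grasp point. The pads swing forward as they close: fully open they stand 13 mm farther back than shut.
Start: joints at [-0.15, 0.286, 1.577, -0, 1.279, -0.15], TCP at [0.675, 0, 0.231] pointing down, gripper open.
Joint ranges: [-2.77, 2.77], [-0.9, 2.22], [0.21, 2.48], [-1.53, 4.67], [0.24, 2.81], [-2.84, 2.84]. Speed limits (rad/s): [2.79, 2.79, 3.14, 3.14, 3.14, 3.14].

### API

Orientations are given as a unit quaternion [x, y, z, w].
In Python, from plant import ctrl gives the robot as it stands. The module is installed in compiled form; this text tells all that it offers.
- The arm moves only by the tool jog_arm, never from a script. Its argument "deltas" is a list of rows, each a list of 3 entries, a list of its own where there are three numbers: the turn, a rotation vector about the tool's x, y, z in rad, then the shift along the tool's x, y, z in m, then the opening, from 0 (shut) to 1 (fully open). In form: [[[wx, wy, wz], [dx, dy, dz], gripper], ...]. A call has 1 to 10 rows; each row is the pose to reach, as a shift and turn from the pose measured when the call began, along the tool's axes at that moment; what a row does not reach only later rows make up. A row lasts 1/12 s, in which the tool goes at most 41.7 mm and 7.16 degrees, less where a joint would pass 70% of its speed; a pose out of reach is approached as far as the arm can. A call with a gripper value outside its range is refused whole. The fingers move at their own pace and stop on an object; "force" is the grip in N (left out, the last holds). Time passes only in rows, so rows that repeat a pose let the fingers close. It gives the time, the measured TCP pose, the force and the opening at its end, in the units of the state.
- ctrl.get_state(): the state, without advancing time (a new reading comes with each control period).
- ctrl.read_camera(name): name is "scene" or "side" or "wrist"; returns a dict with "pixels" (400x640x3 uint8, blue, green, red), "range_z" (400x640 float32, m along the optical axis (not along the pixel's ray), 0 where there is no reading), "fx", "fy", "cx", "cy" (pixels), "k1" (the pictures are not rectified: a ray, as slopes to the right and down, at radius r is drawn at 1 + k1 r^2 times it, then the intrinsics apply), "T" (4x4, takes a point from camera to world coordinates); the wrist camera has in their place "mount" (4x4, takes a point from camera to tool coordinates, whose origin is the TCP and whose axes are the tool frame's). Camera axes: x right, y up, looking along -z (the intrinsics and any distortion apply to the point x, -y, -z); pixel columns grow to the right and rows downward; lengths in m; the calibration is good to about 2 mm. A picture is of the moment at which its call begins: read the wrist's pose just before it.
- ctrl.sign_off(): hands the job in, once; it reports no verdict.
The state is a dict: "time": time; "qpos": joint angles; "dq": joint speeds; "joint_efforts": joint torques, N m; "eef_pos": TCP position; "tcp_rot": TCP orientation; "contact_force": force on the tool from outside, world axes, zero at the start; "wrist_torque": the same for the moment, N m; "opening": opening from 0.0 (shut) to 1.0 (fully open).
Only numpy, scipy, OpenCV 4.12 (cv2) and the standard library are available. Lean on these libraries where they do the work, as an engineer would, in place of code of your own. Each camera call takes 0.05 s, during which the arm holds its last target.

## Working session

There is one attempt and no reset: what is moved stays moved. The work goes in short steps, Python scripts to look and compute and a tool call to move; the robot and the scene stay as the last step left them, time stands still between calls to the robot, and variables do not carry over. Pictures are saved under pics/ and viewed, and the job is handed in when it is done.

Besides the shell and the picture viewer there is one more tool, called as a command line: name --argument value ..., lists and objects as JSON in quotes. jog_arm: Moves the arm, as the interface text tells. Its arguments: {"type":"object","properties":{"deltas":{"type":"array","items":{"type":"array"}},"force":{"type":"number"}},"required":["deltas"]}

```bash
mkdir -p pics; ls; cat > h.py <<'E'
import numpy as np, cv2
from plant import ctrl
from scipy.spatial.transform import Rotation as R
def save(name,im): cv2.imwrite('pics/'+name+'.png',im)
E
python3 - <<'E'
from h import *
s=ctrl.get_state()
for k,v in s.items(): print(k,np.round(v,4))
for n in ['scene','side','wrist']:
    c=ctrl.read_camera(n); save(n+'0',c['pixels']); np.save(n+'0.npy',c,allow_pickle=True)
    print(n,c['fx'],c['fy'],c['cx'],c['cy'],c['k1'],np.round(c.get('T',c.get('mount')),4).tolist())
E
```

```text
pics
time 0.0
qpos [-0.15    0.2872  1.5782  0.      1.2786 -0.15  ]
dq [-0.0007 -0.0017  0.001   0.0001  0.0009 -0.0003]
joint_efforts [-2.00000e-04 -4.05981e+01 -2.92628e+01 -2.00000e-04  5.80000e-03
  0.00000e+00]
eef_pos [6.743e-01 1.000e-04 2.299e-01]
tcp_rot [-0.5005  0.5007 -0.4993  0.4995]
contact_force [-0.0771 -0.7068  0.5096]
wrist_torque [ 0.0222 -0.0018 -0.0028]
opening 1.0001
scene 378.7543146543885 378.7543146543885 314.1459816136957 204.15942278185543 -0.015419914808859698 [[-0.1751, -0.7385, 0.6511, 1.1581], [0.9845, -0.1262, 0.1215, 0.2129], [-0.0076, 0.6623, 0.7492, 0.7935], [0.0, 0.0, 0.0, 1.0]]
side 386.6423553139121 386.6423553139121 319.9773486046821 196.02910907500893 -0.07468320911281207 [[0.8957, 0.2627, -0.3588, 0.064], [-0.4445, 0.5532, -0.7046, -0.79], [0.0133, 0.7905, 0.6123, 0.81], [0.0, 0.0, 0.0, 1.0]]
wrist 320.0185327207611 320.0185327207611 320.3459302518373 199.39075423928435 -0.03666839137950732 [[-0.0008, -0.9559, -0.2935, -0.0756], [0.0005, 0.2935, -0.9559, -0.1415], [1.0, -0.0009, 0.0002, 0.0004], [0.0, 0.0, 0.0, 1.0]]
```

View pics/scene0.png

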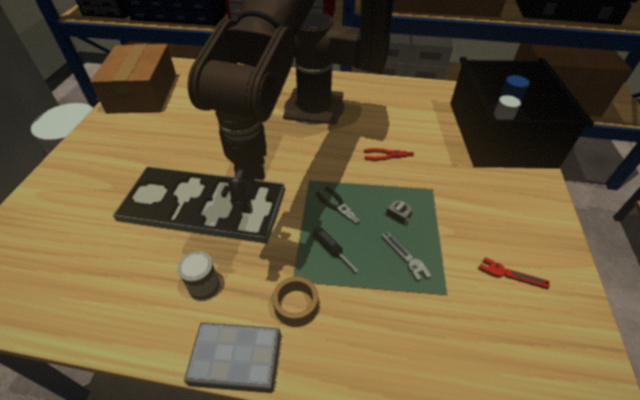

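View pics/side0.png

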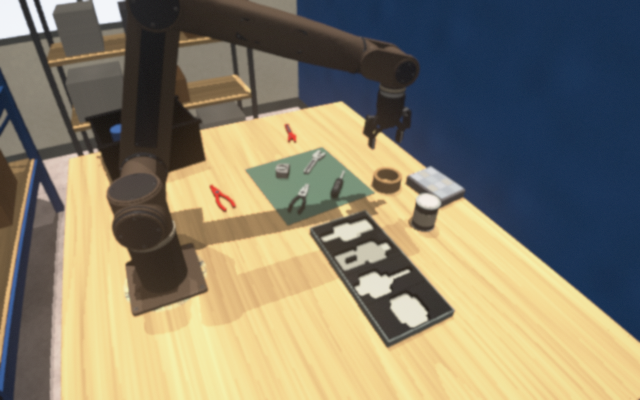

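View pics/wrist0.png

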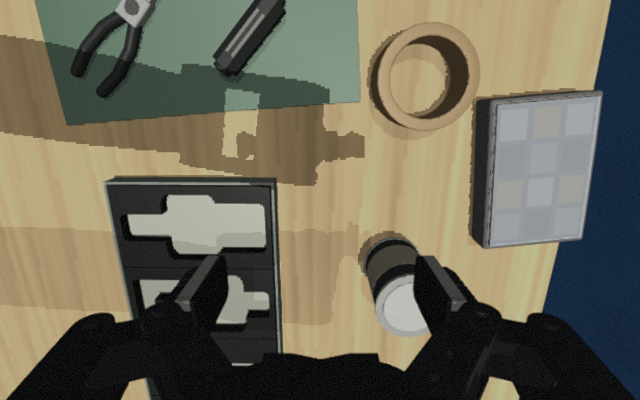

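The scene view shows, from left to right, the tray at (120–285, 170–240) and the tin at (200,272). The tape roll is at (295,300), with the mat at (300–445, 182–292). 

Candidates for each tool:

| Tool | Candidate to take | Look-alike to avoid |
|---|---|---|
| Pliers | dark/steel at (338,205) on the mat | red at (388,154), off the mat |
| Wrench | steel at (406,256) on the mat | red at (513,273), off the mat |
| Screwdriver | only one, (336,250) | none |
| Tape measure | only grey one, (400,210) | the brown roll at (295,300), to be left alone |

Next I'll turn the pixels into rough positions.

```bash
cat >> h.py <<'E'
def toolT(s):
    T=np.eye(4); T[:3,:3]=R.from_quat(s['tcp_rot']).as_matrix(); T[:3,3]=s['eef_pos']; return T
def grab(name,tag):
    s=ctrl.get_state(); c=ctrl.read_camera(name)
    if name=='wrist': c['T']=toolT(s)@c['mount']
    save(tag,c['pixels']); np.save(tag+'.npy',c,allow_pickle=True); return s,c
def load(tag): return np.load(tag+'.npy',allow_pickle=True).item()
def cast(c,px,z):
    px=np.asarray(px,float).reshape(-1,1,2)
    K=np.array([[c['fx'],0,c['cx']],[0,c['fy'],c['cy']],[0,0,1]])
    u=cv2.undistortPoints(px,K,np.array([c['k1'],0,0,0,0]),None,None).reshape(-1,2)
    d=np.c_[u[:,0],-u[:,1],-np.ones(len(u))]@c['T'][:3,:3].T
    o=c['T'][:3,3]; t=(z-o[2])/d[:,2]
    return o+t[:,None]*d
def proj(c,P):
    P=np.atleast_2d(P); Q=(P-c['T'][:3,3])@c['T'][:3,:3]
    u=np.c_[Q[:,0]/-Q[:,2],-Q[:,1]/-Q[:,2]]; r=(u**2).sum(1)
    u=u*(1+c['k1']*r)[:,None]
    return np.c_[u[:,0]*c['fx']+c['cx'],u[:,1]*c['fy']+c['cy']]
E
python3 - <<'E'
from h import *
c=load('scene0'); 
print(toolT(ctrl.get_state()).round(3))
for n,p,z in [('traycorn',[147,170],.026),('tray',[285,186],.026),('tray',[268,238],.026),('tray',[117,215],.026),('tin',[197,262],.094),('roll',[296,293],.048),('mat',[305,183],.003),('mat',[432,187],.003),('mat',[444,291],.003),('mat',[296,280],.003),('pl',[338,205],.01),('wr',[404,255],.01),('tm',[400,210],.03),('sd',[330,245],.017)]:
    print(n,cast(c,p,z).round(3))
w=load('wrist0'); w['T']=toolT(ctrl.get_state())@w['mount']
print(w['T'].round(3))
E
```

```text
[[-0.    -0.002  1.     0.674]
 [-1.     0.    -0.     0.   ]
 [-0.    -1.    -0.002  0.23 ]
 [ 0.     0.     0.     1.   ]]
traycorn [[ 0.442 -0.423  0.026]]
tray [[ 0.438 -0.005  0.026]]
tray [[ 0.622 -0.006  0.026]]
tray [[ 0.618 -0.422  0.026]]
tin [[ 0.759 -0.123  0.094]]
roll [[0.771 0.098 0.048]]
mat [[0.394 0.044 0.003]]
mat [[0.348 0.41  0.003]]
mat [[0.685 0.428 0.003]]
mat [[0.715 0.084 0.003]]
pl [[0.469 0.151 0.01 ]]
wr [[0.605 0.333 0.01 ]]
tm [[0.477 0.317 0.03 ]]
sd [[0.611 0.15  0.017]]
[[ 1.    -0.001  0.002  0.675]
 [ 0.001  0.956  0.293  0.076]
 [-0.002 -0.293  0.956  0.372]
 [ 0.     0.     0.     1.   ]]
```

jog_arm --deltas '[[[0, 0, 0], [0.24, -0.07, -0.144], 1], [[0, 0, 0], [0.24, -0.07, -0.144], 1], [[0, 0, 0], [0.24, -0.07, -0.144], 1], [[0, 0, 0], [0.24, -0.07, -0.144], 1], [[0, 0, 0], [0.24, -0.07, -0.144], 1], [[0, 0, 0], [0.24, -0.07, -0.144], 1], [[0, 0, 0], [0.24, -0.07, -0.144], 1], [[0, 0, 0], [0.24, -0.07, -0.144], 1], [[0, 0, 0], [0.24, -0.07, -0.144], 1]]'

```text
time: 0.9
eef_pos: [0.5299, -0.2416, 0.301]
tcp_rot: [-0.499, 0.501, -0.501, 0.499]
contact_force: [-0.1, 0.9, -0.8]
opening: 1.003
```

```bash
python3 - <<'E'
from h import *
s,c=grab('wrist','w1'); print(s['time'],s['eef_pos'],abs(s['dq']).max())
E
```

```text
0.9 [ 0.52990869 -0.24155104  0.30098734] 0.05418720237274262
```

View pics/w1.png

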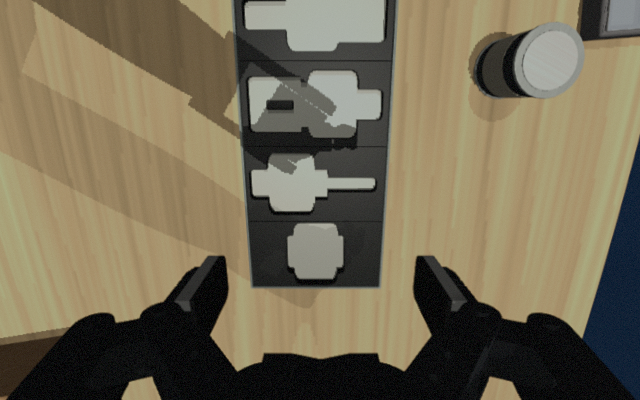

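The wrist view shows all four inlays. From top to bottom they are wrench (315,20, cut at the top), pliers (315,103, with tongue), screwdriver (310,183) and tape (316,252). All the +x ends point right. I'll take one more view nearer the wrench inlay, then look at the mat.

jog_arm --deltas '[[[0, 0, 0], [-0.14, 0, 0], 1], [[0, 0, 0], [-0.14, 0, 0], 1], [[0, 0, 0], [-0.14, 0, 0], 1], [[0, 0, 0], [-0.14, 0, 0], 1], [[0, 0, 0], [-0.14, 0, 0], 1], [[0, 0, 0], [-0.14, 0, 0], 1]]'

```text
time: 1.45
eef_pos: [0.5307, -0.098, 0.2997]
tcp_rot: [0.501, -0.5, 0.498, -0.5]
contact_force: [-0.9, 0.6, -1.2]
opening: 0.996
```

```bash
python3 - <<'E'
from h import *
s,c=grab('wrist','w2'); print(s['time'],s['eef_pos'],abs(s['dq']).max())
E
```

```text
1.45 [ 0.530746   -0.09802085  0.29965542] 0.04439592437233767
```

jog_arm --deltas '[[[0, 0, 0], [-0.325, 0, 0], 1], [[0, 0, 0], [-0.325, 0, 0], 1], [[0, 0, 0], [-0.325, 0, 0], 1], [[0, 0, 0], [-0.325, 0, 0], 1], [[0, 0, 0], [-0.325, 0, 0], 1], [[0, 0, 0], [-0.325, 0, 0], 1], [[0, 0, 0], [-0.325, 0, 0], 1], [[0, 0, 0], [-0.325, 0, 0], 1], [[0, 0, 0], [-0.325, 0, 0], 1], [[0, 0, 0], [-0.325, 0, 0], 1]]'

```text
time: 2.33
eef_pos: [0.5308, 0.2267, 0.2993]
tcp_rot: [0.502, -0.5, 0.498, -0.5]
contact_force: [-0.3, -0.1, -0.4]
opening: 1.001
```

```bash
python3 - <<'E'
from h import *
s,c=grab('wrist','w3'); print(s['time'],s['eef_pos'],abs(s['dq']).max())
E
```

```text
2.3333 [0.53077882 0.22668361 0.29931224] 0.04700055055353462
```

View pics/w2.png

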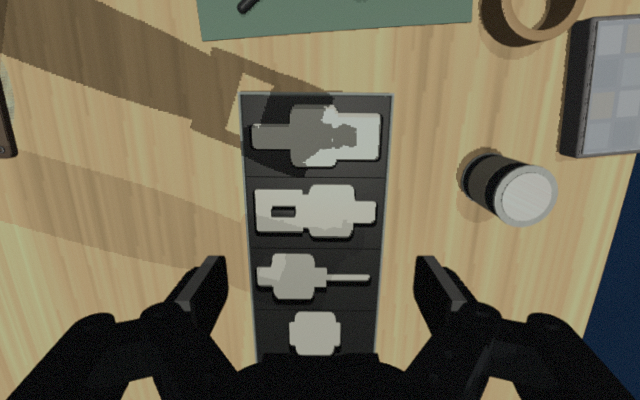

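View pics/w3.png

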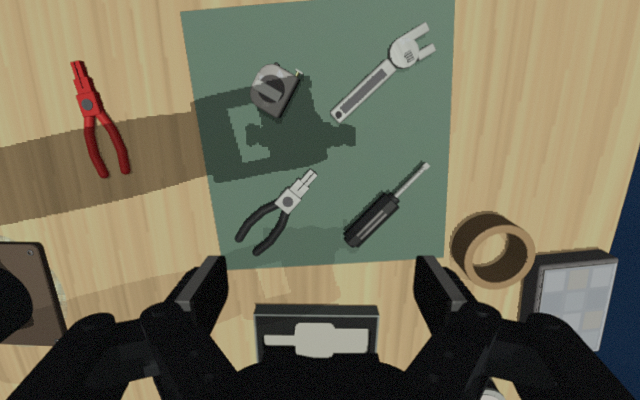

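Mat view w3: pliers at (288,202), screwdriver at (372,220), tape measure at (270,90) and wrench at (385,78). The red pliers at (88,104) lie off the mat. I'll check the chosen tools in a close crop and measure the inlays.

```bash
python3 - <<'E'
from h import *
c=load('w3'); im=c['pixels'][10:265,220:450]; save('crop3',cv2.resize(im,None,fx=2.6,fy=2.3,interpolation=cv2.INTER_CUBIC)[:600])
for tag in ['w1','w2']:
    c=load(tag); g=cv2.GaussianBlur(c['pixels'],(3,3),0).astype(int).min(2)
    # tray polygon approx from world
    poly=proj(c,[[.447,-.015,.026],[.613,-.015,.026],[.613,-.41,.026],[.447,-.41,.026]]).astype(int)
    m=np.zeros(g.shape,np.uint8); cv2.fillPoly(m,[poly],1)
    m=((g>55)&(m>0)).astype(np.uint8)
    m=cv2.morphologyEx(m,cv2.MORPH_CLOSE,np.ones((3,3)))
    save('m'+tag,m*255)
    cs,_=cv2.findContours(m,cv2.RETR_EXTERNAL,cv2.CHAIN_APPROX_NONE)
    for k in sorted([k for k in cs if cv2.contourArea(k)>800],key=lambda k:k[:,0,1].mean()):
        P1=cast(c,k[:,0].astype(float),.01); P2=cast(c,k[:,0].astype(float),.026)
        print(tag,cv2.boundingRect(k),'floorplane x',P1[:,0].min().round(4),P1[:,0].max().round(4),'y',P1[:,1].min().round(4),'topplane ymax',P2[:,1].max().round(4))
E
```

```text
w1 (248, 0, 144, 212) floorplane x 0.443 0.6171 y -0.3161 topplane ymax -0.0518
w1 (287, 222, 57, 53) floorplane x 0.4793 0.5637 y -0.4179 topplane ymax -0.3267
w2 (253, 95, 135, 143) floorplane x 0.4426 0.6164 y -0.2119 topplane ymax -0.0139
w2 (262, 252, 108, 47) floorplane x 0.4423 0.6052 y -0.316 topplane ymax -0.2286
w2 (288, 311, 53, 44) floorplane x 0.4789 0.5637 y -0.4246 topplane ymax -0.3277
```

View pics/crop3.png

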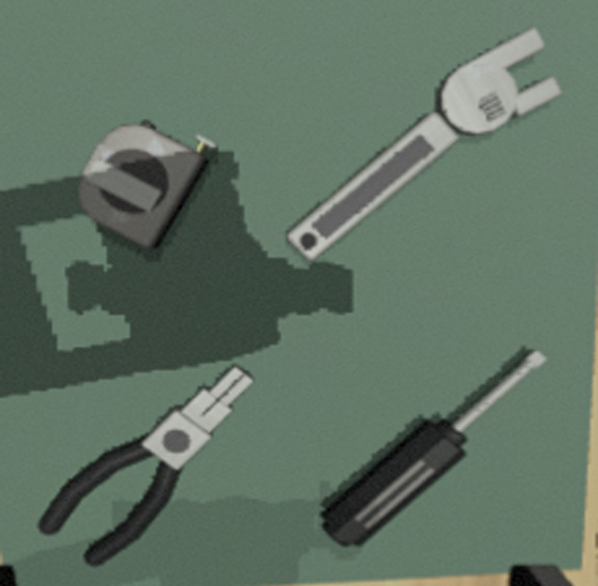

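View pics/mw2.png

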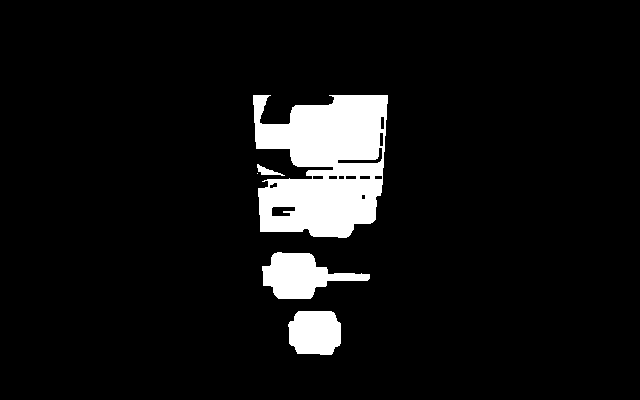

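```bash
python3 - <<'E'
from h import *
c=load('w2'); im=c['pixels'][85:365,235:400].astype(float)
im=(255*(im/255)**.6).astype(np.uint8)
im=cv2.resize(im,None,fx=4,fy=2.1,interpolation=cv2.INTER_CUBIC)
for i in range(0,165,20): cv2.putText(im,str(235+i),(i*4,10),0,.35,(0,255,255)); cv2.line(im,(i*4,0),(i*4,588),(0,255,255),1)
for i in range(0,280,20): cv2.putText(im,str(85+i),(0,int(i*2.1)),0,.35,(0,255,0)); 
save('crop2',im)
c=load('w1')
g=cv2.GaussianBlur(c['pixels'],(3,3),0).astype(int).min(2)
for r in [205,215]: pass
E
```

```text
(no output)
```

View pics/crop2.png

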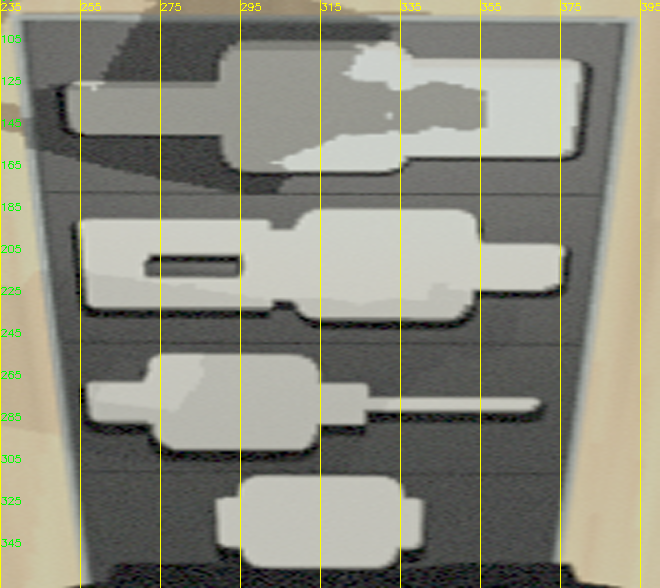

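```bash
python3 - <<'E'
from h import *
c=load('w2')
D=dict(wr=(290.5,336,.01,105,167),pl=(309.5,354,.01,185,237.4),sd=(273,314.5,.026,254,299),tp=(295,336,.01,312,355.5))
for k,(l,r,zr,t,b) in D.items():
    mr=(t+b)/2; mc=(l+r)/2
    xl=cast(c,[l,mr],.01)[0,0]; xr=cast(c,[r,mr],zr)[0,0]
    yt=cast(c,[mc,t],.026)[0,1]; yb=cast(c,[mc,b],.01)[0,1]
    print(k,'x',xl.round(4),xr.round(4),'len',(xr-xl).round(4),'cen',((xl+xr)/2).round(4),'y cen',((yt+yb)/2).round(4),'w',(yt-yb).round(4))
print('rim',cast(c,[[240.5,93.6],[394,94.5]],.026).round(4).tolist())
# block dividers
X=[60,590];print('div',[cast(c,[[235+x/4,85+y/2.1] for x in X],.026).round(4)[:,:2].tolist() for y in (193,343,471)])
c=load('w3')
def px(X,Y): return (220+X/2.6,10+Y/2.3)
def P(x,y,z): return cast(c,px(x,y),z)[0]
# wrench: handle end corners, head, jaw tips (top z=.003+.013)
for n,x,y,z in [('wr_end',300,248,.016),('wr_neck',445,128,.016),('jaw1',537,36,.017),('jaw2',556,88,.017),('headcen',480,98,.017),
 ('sd_end',338,530,.017),('sd_front',452,432,.017),('sd_tip',540,356,.017),
 ('pl_rivet',176,441,.017),('pl_tip',243,374,.014),('plh1',47,524,.013),('plh2',95,556,.013),
 ]: print(n,P(x,y,z).round(4)[:2])
for n,x,y in [('tm_c1',207,157),('tm_c2',153,245),('tm_left',80,190),('tm_top',130,127),('hook',208,143)]: print(n,P(x,y,.033).round(4)[:2])
E
```

```text
wr x 0.4904 0.551 len 0.0606 cen 0.5207 y cen -0.0673 w 0.0818
pl x 0.515 0.5785 len 0.0634 cen 0.5468 y cen -0.171 w 0.0832
sd x 0.4586 0.5223 len 0.0637 cen 0.4904 y cen -0.2746 w 0.086
tp x 0.4899 0.5567 len 0.0668 cen 0.5233 y cen -0.3787 w 0.0982
rim [[0.431, -0.0128, 0.026], [0.6213, -0.0133, 0.026]]
div [[[0.4367, -0.1187], [0.613, -0.118]], [[0.4302, -0.2231], [0.6194, -0.2222]], [[0.4236, -0.3257], [0.6259, -0.3244]]]
wr_end [0.5492 0.2821]
wr_neck [0.6173 0.3456]
jaw1 [0.6571 0.3912]
jaw2 [0.6683 0.3661]
headcen [0.6327 0.3607]
sd_end [0.5733 0.1104]
sd_front [0.632 0.175]
sd_tip [0.6745 0.2216]
pl_rivet [0.4849 0.1685]
pl_tip [0.5207 0.2093]
plh1 [0.4105 0.1117]
plh2 [0.4363 0.0896]
tm_c1 [0.5048 0.3291]
tm_c2 [0.4785 0.2842]
tm_left [0.4451 0.3126]
tm_top [0.4698 0.3438]
hook [0.5054 0.336 ]
```

```bash
python3 - <<'E'
from h import *
c=load('w3'); im=c['pixels'][55:125,240:310].astype(float)
im=(255*(im/255)**.5).astype(np.uint8)
im=cv2.resize(im,None,fx=8,fy=8,interpolation=cv2.INTER_CUBIC)
for i in range(0,70,10):
    cv2.putText(im,str(240+i),(i*8,10),0,.35,(0,255,255)); cv2.putText(im,str(55+i),(0,i*8),0,.35,(0,255,255))
save('tm',im)
c=load('w2')
z=.01
def q(X,Y): return cast(c,(235+X/4,85+Y/2.1),z)[0,0]
for n,a,b,y,l,r in [('wr',68,580,110,82,85),('pl',80,562,265,107,62),('sd',87,540,405,55,115),('tp',217,424,520,42,42)]:
    print(n,q(a,y).round(4),q(b,y).round(4),'seat x est',(q(a,y)+l/1e3).round(4),(q(b,y)-r/1e3).round(4))
E
```

```text
wr 0.4389 0.6097 seat x est 0.5209 0.5247
pl 0.4372 0.6092 seat x est 0.5442 0.5472
sd 0.4335 0.6067 seat x est 0.4885 0.4917
tp 0.4806 0.5648 seat x est 0.5226 0.5228
```

View pics/tm.png

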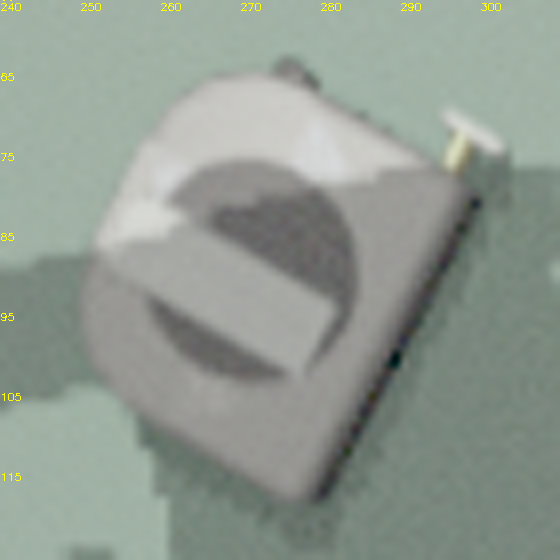

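```bash
python3 - <<'E'
from h import *
c=load('w3')
pts=np.array([[298,78],[277,117],[250,95],[253,84],[258,75],[268,64.5],[258,107]],float)
P=cast(c,pts,.033)[:,:2]; u=P[0]-P[1]; L=np.linalg.norm(u); u/=L; n=np.array([-u[1],u[0]])
print(L,np.degrees(np.arctan2(u[1],u[0])),P.round(4).tolist())
print('perp',((P-P[1])@n).round(4),'along',((P-P[1])@u).round(4))
mid=P[1]+u*L/2+n*.023; print('mid',mid)
E
```

```text
0.052957257819220296 59.669938260725445 [[0.5029, 0.3294], [0.4762, 0.2837], [0.444, 0.3098], [0.4484, 0.3225], [0.4549, 0.3328], [0.4674, 0.3446], [0.4531, 0.2956]]
perp [0.     0.     0.0409 0.0436 0.0431 0.0383 0.0259] along [ 0.053   0.      0.0063  0.0195  0.0317  0.0482 -0.0013]
mid [0.46968395 0.31813551]
```

Pose estimates (x, y, yaw):

| Tool | Pick pose | Seat |
|---|---|---|
| Wrench | (0.605, 0.330, 40°) | (0.522, −0.067) |
| Screwdriver | (0.604, 0.144, 48°) | (0.490, −0.274) |
| Pliers | (0.485, 0.169, 48°) | (0.546, −0.170) |
| Tape measure | (0.470, 0.318, 60°) | (0.523, −0.376) |

The wrench goes first. I'll hover and look, then descend.

jog_arm --deltas '[[[0, 0.866, 0], [-0.103, 0.179, 0.074], 0.65], [[0, 0.866, 0], [-0.103, 0.179, 0.074], 0.65], [[0, 0.866, 0], [-0.103, 0.179, 0.074], 0.65], [[0, 0.866, 0], [-0.103, 0.179, 0.074], 0.65], [[0, 0.866, 0], [-0.103, 0.179, 0.074], 0.65], [[0, 0.866, 0], [-0.103, 0.179, 0.074], 0.65], [[0, 0.866, 0], [-0.103, 0.179, 0.074], 0.65], [[0, 0.866, 0], [-0.103, 0.179, 0.074], 0.65], [[0, 0.866, 0], [-0.103, 0.179, 0.074], 0.65]]'

```text
time: 3.13
eef_pos: [0.6051, 0.3268, 0.1199]
tcp_rot: [-0.246, 0.664, -0.663, 0.243]
contact_force: [-0.5, 0.4, 1.3]
opening: 0.649
```

```bash
cat >> h.py <<'E'
def plan(x,y,z,phi_deg):
    """delta in the current tool axes to a tool-down pose with tool z at yaw phi"""
    T=toolT(ctrl.get_state()); f=np.radians(phi_deg)
    Zt=np.array([np.cos(f),np.sin(f),0]); Yt=np.array([0,0,-1.]); Xt=np.cross(Yt,Zt)
    G=np.c_[Xt,Yt,Zt]; rv=R.from_matrix(T[:3,:3].T@G).as_rotvec(); d=T[:3,:3].T@(np.array([x,y,z])-T[:3,3])
    print('turn',rv.round(4).tolist(),'shift',d.round(4).tolist())
def report():
    s=ctrl.get_state(); T=toolT(s); print('t',round(s['time'],2),'pos',s['eef_pos'].round(4) if hasattr(s['eef_pos'],'round') else s['eef_pos'],'phi',np.degrees(np.arctan2(T[1,2],T[0,2])).round(2),'F',np.round(s['contact_force'],1),'open',round(s['opening'],3))
def grid(im,step=50):
    im=im.copy()
    for i in range(0,640,step): cv2.line(im,(i,0),(i,5),(0,255,255),1); cv2.putText(im,str(i),(i,14),0,.35,(0,255,255))
    for i in range(0,400,step): cv2.putText(im,str(i),(0,i+4),0,.35,(0,255,255))
    return im
E
python3 - <<'E'
from h import *
report(); s,c=grab('wrist','w4'); save('w4g',grid(c['pixels']))
print(proj(c,[[.605,.3295,.016]]))
E
```

```text
t 3.13 pos [0.6051 0.3268 0.1199] phi -49.52 F [-0.5  0.4  1.3] open 0.649
[[318.25437083 197.28951178]]
```

View pics/w4g.png

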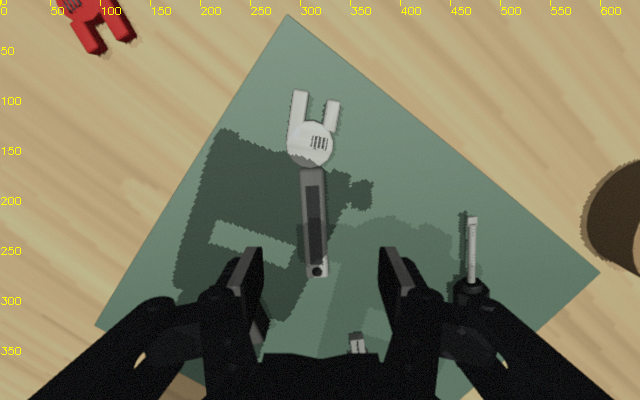

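The wrench is centred in view: handle from (317,277) to the neck at (311,170), jaw tips at (300,91) and (333,101). It's steel, not red. The handle mask will refine its pose.

```bash
python3 - <<'E'
from h import *
c=load('w4')
P=cast(c,[[317.5,277],[311.5,172],[300,91],[333,101]],.016)[:,:2]
u=P[1]-P[0]; L=np.linalg.norm(u);u/=L
print(P.round(4).tolist(),L,'yaw',np.degrees(np.arctan2(u[1],u[0])), 'mid',P[0]+.075*u, 'jaw along',(P[2:]-P[0])@u,'perp',(P[2:]-P[0])@[-u[1],u[0]])
E
```

```text
[[0.5494, 0.283], [0.6173, 0.3469], [0.658, 0.3921], [0.6683, 0.3692]] 0.09322921184944515 yaw 43.25590859686768 mid [0.60402327 0.33441884] jaw along [0.15385161 0.14568584] perp [ 0.00503363 -0.01873512]
```

```bash
python3 -c "
from h import *
plan(.604,.334,.006,-46.7)"
```

```text
turn [0.0017, -0.0491, 0.0017] shift [-0.0037, 0.1148, -0.0059]
```

jog_arm --deltas '[[[0, -0.05, 0], [-0.0037, 0.09, -0.006], 0.65], [[0, -0.05, 0], [-0.0037, 0.09, -0.006], 0.65], [[0, -0.05, 0], [-0.0037, 0.09, -0.006], 0.65], [[0.002, -0.05, 0.002], [-0.0037, 0.114, -0.006], 0.65], [[0.002, -0.05, 0.002], [-0.0037, 0.114, -0.006], 0.65], [[0.002, -0.05, 0.002], [-0.0037, 0.114, -0.006], 0]]' --force 50

```text
time: 3.68
eef_pos: [0.6037, 0.3334, 0.0073]
tcp_rot: [0.262, -0.657, 0.657, -0.261]
contact_force: [-1.0, 1.0, -0.2]
opening: 0.522
```

jog_arm --deltas '[[[0, 0, 0], [0, 0, 0], 0], [[0, 0, 0], [0, 0, 0], 0], [[0, 0, 0], [0, 0, 0], 0], [[0, 0, 0], [0, 0, 0], 0]]'

```text
time: 4.02
eef_pos: [0.6057, 0.334, 0.0108]
tcp_rot: [0.26, -0.657, 0.657, -0.263]
contact_force: [-0.3, -1.0, 7.4]
opening: 0.209
```

jog_arm --deltas '[[[0, 0, 0], [0, 0, 0], 0], [[0, 0, 0], [0, 0, 0], 0], [[0, 0, 0], [0, 0, 0], 0]]'

```text
time: 4.27
eef_pos: [0.6056, 0.334, 0.011]
tcp_rot: [0.26, -0.657, 0.657, -0.263]
contact_force: [-0.5, 0.7, -2.1]
opening: 0.209
```

jog_arm --deltas '[[[0, 0, 0], [0, -0.04, 0], 0], [[0, 0, 0], [0, -0.08, 0], 0], [[0, 0, 0], [0, -0.12, 0], 0], [[0, 0, 0], [0, -0.12, 0], 0]]'

```text
time: 4.6
eef_pos: [0.6103, 0.336, 0.1418]
tcp_rot: [0.254, -0.657, 0.657, -0.269]
contact_force: [2.5, 1.2, 1.3]
opening: 0.207
```

```bash
python3 - <<'E'
from h import *
report(); s,c=grab('wrist','w5'); save('w5g',grid(c['pixels']))
s,c=grab('side','s5'); save('s5g',c['pixels'][90:290,200:420])
plan(.522,-.067,.10,-90)
E
```

```text
t 4.6 pos [0.6103 0.336  0.1418] phi -46.6 F [2.5 1.2 1.3] open 0.207
turn [-0.0007, 0.7574, -0.0091] shift [0.3375, 0.032, 0.2336]
```

View pics/w5g.png

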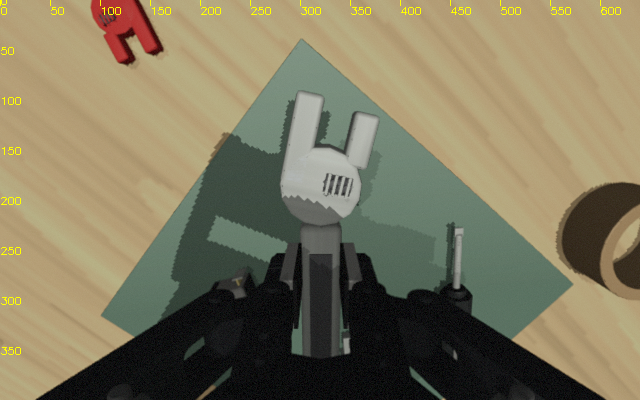

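View pics/s5g.png

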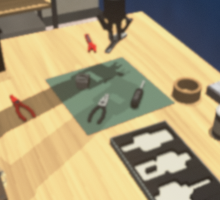

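```bash
cat >> h.py <<'E'
def tooldepth(c,px):
    out=[]
    K=np.array([[c['fx'],0,c['cx']],[0,c['fy'],c['cy']],[0,0,1]])
    for p in px:
        u=cv2.undistortPoints(np.array([[p]],float),K,np.array([c['k1'],0,0,0,0])).reshape(2)
        d=np.median(c['range_z'][int(p[1])-1:int(p[1])+2,int(p[0])-1:int(p[0])+2])
        q=c['mount']@np.array([u[0]*d,-u[1]*d,-d,1]); out.append(q[:3])
    return np.array(out)
E
python3 - <<'E'
from h import *
c=load('w5')
print(tooldepth(c,[[320,330],[320,270],[321,235],[321,221],[320,212],[305,195],[340,160],[309,100],[365,118]]).round(4))
E
```

```text
[[ 0.0365 -0.005  -0.0004]
 [ 0.0018 -0.005  -0.0004]
 [-0.0163 -0.0045  0.0001]
 [-0.0235 -0.0053  0.0001]
 [-0.0276 -0.0047 -0.0004]
 [-0.0357 -0.0047 -0.0071]
 [-0.0514 -0.0047  0.0082]
 [-0.0762 -0.0048 -0.0049]
 [-0.069  -0.0047  0.0183]]
```

jog_arm --deltas '[[[0, 0.757, 0], [0.3375, 0.042, 0.2336], 0], [[0, 0.757, 0], [0.3375, 0.042, 0.2336], 0], [[0, 0.757, 0], [0.3375, 0.042, 0.2336], 0], [[0, 0.757, 0], [0.3375, 0.042, 0.2336], 0], [[0, 0.757, 0], [0.3375, 0.042, 0.2336], 0], [[0, 0.757, 0], [0.3375, 0.042, 0.2336], 0], [[0, 0.757, 0], [0.3375, 0.042, 0.2336], 0], [[0, 0.757, 0], [0.3375, 0.042, 0.2336], 0], [[0, 0.757, 0], [0.3375, 0.042, 0.2336], 0], [[0, 0.757, -0.009], [0.3375, 0.042, 0.2336], 0]]'

```text
time: 5.53
eef_pos: [0.5188, -0.0685, 0.0869]
tcp_rot: [-0.002, 0.707, -0.707, -0.002]
contact_force: [1.1, 0.1, -1.5]
opening: 0.209
```

jog_arm --deltas '[[[0, 0, 0], [0, 0, 0], 0]]'

```text
time: 5.62
eef_pos: [0.5161, -0.073, 0.0842]
tcp_rot: [-0.002, 0.707, -0.707, -0.006]
contact_force: [-0.5, 0.1, -2.2]
opening: 0.211
```

```bash
python3 - <<'E'
from h import *
report(); s,c=grab('wrist','w6'); save('w6g',grid(c['pixels']))
plan(.521,-.067,.045,-90)
print(proj(c,[[.522,-.067,.01],[.607,-.067,.01],[.607,-.036,.01],[.607,-.098,.01]]))
E
```

```text
t 5.62 pos [ 0.5161 -0.073   0.0842] phi -90.31 F [-0.5  0.1 -2.2] open 0.211
turn [0.0028, -0.0053, 0.0124] shift [-0.006, 0.0383, -0.0036]
[[312.76444039 202.61018046]
 [311.22540071  74.45345934]
 [262.09929489  74.84049942]
 [360.41959064  74.28651377]]
```

View pics/w6g.png

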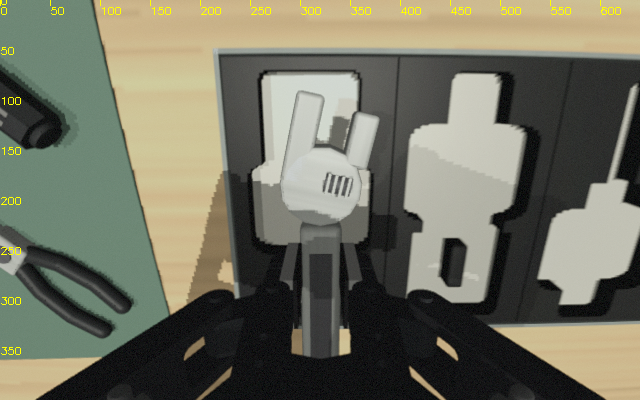

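The head end of the wrench recess is at row 74, cols 264–359. That matches the prediction of 262–360, so the seat position is confirmed. Now I'll lower it.

jog_arm --deltas '[[[0.003, -0.005, 0.012], [-0.006, 0.01, -0.0036], 0], [[0.003, -0.005, 0.012], [-0.006, 0.03, -0.0036], 0], [[0.003, -0.005, 0.012], [-0.006, 0.045, -0.0036], 0], [[0.003, -0.005, 0.012], [-0.006, 0.055, -0.0036], 0], [[0.003, -0.005, 0.012], [-0.006, 0.055, -0.0036], 0], [[0.003, -0.005, 0.012], [-0.006, 0.055, -0.0036], 0]]'

```text
time: 6.17
eef_pos: [0.5198, -0.0659, 0.027]
tcp_rot: [-0.001, 0.707, -0.707, -0.001]
contact_force: [0.4, 0.2, -0.8]
opening: 0.208
```

```bash
python3 - <<'E'
from h import *
report(); plan(.521,-.067,.019,-90)
E
```

```text
t 6.17 pos [ 0.5198 -0.0659  0.027 ] phi -89.97 F [ 0.4  0.2 -0.8] open 0.208
turn [0.0009, 0.0006, 0.0034] shift [-0.0012, 0.008, 0.0011]
```

jog_arm --deltas '[[[0, 0, 0], [-0.001, 0.004, 0.001], 0], [[0, 0, 0], [-0.001, 0.008, 0.001], 0], [[0, 0, 0], [-0.001, 0.008, 0.001], 0], [[0, 0, 0], [-0.001, 0.008, 0.001], 0.45], [[0, 0, 0], [-0.001, 0.008, 0.001], 0.45], [[0, 0, 0], [-0.001, 0.008, 0.001], 0.45], [[0, 0, 0], [-0.001, 0.008, 0.001], 0.45]]'

```text
time: 6.75
eef_pos: [0.5213, -0.0671, 0.0197]
tcp_rot: [-0.001, 0.707, -0.707, -0.001]
contact_force: [0.3, 0.7, 0.1]
opening: 0.453
```

```bash
python3 - <<'E'
from h import *
report()
E
```

```text
t 6.75 pos [ 0.5213 -0.0671  0.0197] phi -89.97 F [0.3 0.7 0.1] open 0.453
```

jog_arm --deltas '[[[0, 0, 0], [0, -0.03, 0], 0.45], [[0, 0, 0], [0, -0.07, 0], 0.5], [[0, 0, 0], [0, -0.12, 0], 0.65], [[0, 0, 0], [0, -0.12, 0], 0.65], [[0, 0, 0], [0, -0.12, 0], 0.65]]'

```text
time: 7.17
eef_pos: [0.5247, -0.0682, 0.1449]
tcp_rot: [-0.003, -0.706, 0.708, -0.003]
contact_force: [-0.6, -0.4, -0.9]
opening: 0.655
```

```bash
python3 - <<'E'
from h import *
report(); s,c=grab('wrist','w7'); save('w7g',grid(c['pixels']))
plan(.604,.144,.12,-42.3)
E
```

```text
t 7.17 pos [ 0.5247 -0.0682  0.1449] phi -89.97 F [-0.6 -0.4 -0.9] open 0.655
turn [-0.002, -0.8321, -0.002] shift [-0.0812, 0.0218, -0.2116]
```

View pics/w7g.png

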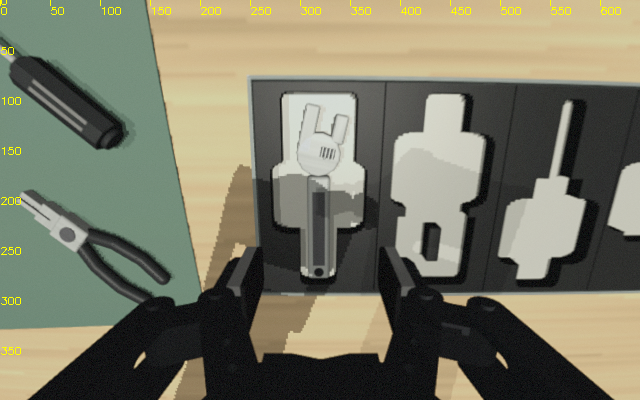

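The wrench lies in its recess, handle (318,275–180), jaws at (325,110), clear of the walls. Next is the screwdriver.

jog_arm --deltas '[[[0, -0.832, 0], [-0.081, 0.022, -0.212], 0.65], [[0, -0.832, 0], [-0.081, 0.022, -0.212], 0.65], [[0, -0.832, 0], [-0.081, 0.022, -0.212], 0.65], [[0, -0.832, 0], [-0.081, 0.022, -0.212], 0.65], [[0, -0.832, 0], [-0.081, 0.022, -0.212], 0.65], [[0, -0.832, 0], [-0.081, 0.022, -0.212], 0.65], [[0, -0.832, 0], [-0.081, 0.022, -0.212], 0.65], [[0, -0.832, 0], [-0.081, 0.022, -0.212], 0.65], [[0, -0.832, 0], [-0.081, 0.022, -0.212], 0.65]]'

```text
time: 7.97
eef_pos: [0.6022, 0.1444, 0.1171]
tcp_rot: [0.286, -0.647, 0.647, -0.284]
contact_force: [0.6, -0.1, 0.5]
opening: 0.647
```

```bash
python3 - <<'E'
from h import *
c=load('w7'); q=tooldepth(c,[[319,260],[319,225],[318,185],[310,160],[311,115]]); print('wrench z',(q@toolT(ctrl.get_state())[:3,:3].T)[:,2]*1+.1449)
report(); s,c=grab('wrist','w8'); save('w8g',grid(c['pixels']))
E
```

```text
wrench z [0.02340063 0.02268887 0.02218394 0.02266657 0.02174874]
t 7.97 pos [0.6022 0.1444 0.1171] phi -42.4 F [ 0.6 -0.1  0.5] open 0.647
```

View pics/w8g.png

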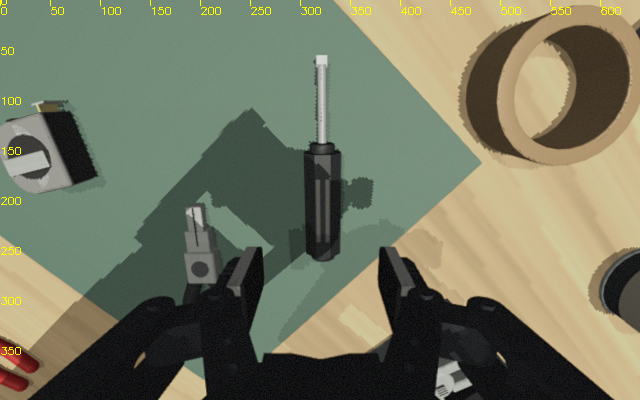

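The screwdriver is upright in view: tip at (321,58), handle end at (321,260), already aligned.

```bash
python3 - <<'E'
from h import *
c=load('w8')
t=cast(c,[321,56],.017)[0,:2]; e=cast(c,[321,260],.028)[0,:2]
u=(t-e);L=np.linalg.norm(u);u/=L; print(t,e,L,np.degrees(np.arctan2(u[1],u[0])),t-.108*u,e+.048*u)
print(tooldepth(c,[[321,100],[321,170],[321,200],[321,250],[310,258]]).round(4))
m=((t-.108*u)+(e+.048*u))/2; plan(m[0],m[1],.012,np.degrees(np.arctan2(u[1],u[0]))-90)
E
```

```text
[0.67377955 0.22260182] [0.57124575 0.11003835] 0.15226199510716873 47.66968489343567 [0.60105194 0.14276013] [0.60356913 0.14552354]
[[-0.0766  0.0979  0.0002]
 [-0.0278  0.087   0.0003]
 [-0.005   0.087   0.0003]
 [ 0.0363  0.0873  0.0004]
 [ 0.0578  0.1152 -0.0093]]
turn [-0.0002, -0.002, 0.0018] shift [-0.0002, 0.1057, -0.0003]
```

jog_arm --deltas '[[[0, 0, 0], [0, 0.04, 0], 0.65], [[0, 0, 0], [0, 0.08, 0], 0.65], [[0, 0, 0], [0, 0.1, 0], 0.65], [[0, 0, 0], [0, 0.105, 0], 0.65], [[0, 0, 0], [0, 0.105, 0], 0], [[0, 0, 0], [0, 0.105, 0], 0], [[0, 0, 0], [0, 0.105, 0], 0], [[0, 0, 0], [0, 0.105, 0], 0], [[0, 0, 0], [0, 0.105, 0], 0], [[0, 0, 0], [0, 0.105, 0], 0]]' --force 50

```text
time: 8.85
eef_pos: [0.6038, 0.1438, 0.0147]
tcp_rot: [0.284, -0.646, 0.648, -0.286]
contact_force: [-0.1, -1.2, 4.0]
opening: 0.31
```

jog_arm --deltas '[[[0, 0, 0], [0, -0.03, 0], 0], [[0, 0, 0], [0, -0.07, 0], 0], [[0, 0, 0], [0, -0.1, 0], 0], [[0, 0, 0], [0, -0.1, 0], 0], [[0, 0, 0], [0, -0.1, 0], 0]]'

```text
time: 9.27
eef_pos: [0.6055, 0.1443, 0.1181]
tcp_rot: [0.282, -0.646, 0.649, -0.288]
contact_force: [-0.0, 0.1, -0.9]
opening: 0.307
```

```bash
python3 - <<'E'
from h import *
report(); s,c=grab('wrist','w9'); save('w9g',grid(c['pixels']))
plan(.4905,-.2745,.10,-90)
E
```

```text
t 9.27 pos [0.6055 0.1443 0.1181] phi -42.44 F [-0.   0.1 -0.9] open 0.307
turn [-0.0027, 0.8301, -0.003] shift [0.3853, 0.0156, 0.1989]
```

View pics/w9g.png

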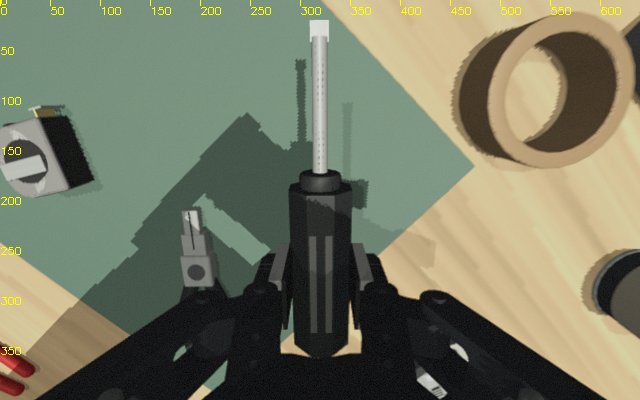

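```bash
python3 - <<'E'
from h import *
c=load('w9')
print(tooldepth(c,[[319,25],[319,60],[320,100],[320,150],[320,210],[320,250],[320,300],[320,345]]).round(4))
E
```

```text
[[-0.1048 -0.0019 -0.0008]
 [-0.0916 -0.0042 -0.0008]
 [-0.0762 -0.0047 -0.0004]
 [-0.0557 -0.0045 -0.0004]
 [-0.0321 -0.0147 -0.0003]
 [-0.0138 -0.015  -0.0003]
 [ 0.0116 -0.015  -0.0003]
 [ 0.0368 -0.0154 -0.0003]]
```

jog_arm --deltas '[[[0, 0.83, 0], [0.385, 0.01, 0.199], 0], [[0, 0.83, 0], [0.385, 0.01, 0.199], 0], [[0, 0.83, 0], [0.385, 0.01, 0.199], 0], [[0, 0.83, 0], [0.385, 0.01, 0.199], 0], [[0, 0.83, 0], [0.385, 0.01, 0.199], 0], [[0, 0.83, 0], [0.385, 0.01, 0.199], 0], [[0, 0.83, 0], [0.385, 0.01, 0.199], 0], [[0, 0.83, 0], [0.385, 0.01, 0.199], 0], [[0, 0.83, 0], [0.385, 0.01, 0.199], 0], [[0, 0.83, 0], [0.385, 0.01, 0.199], 0]]'

```text
time: 10.15
eef_pos: [0.4928, -0.2589, 0.1034]
tcp_rot: [0.0, 0.708, -0.707, 0.0]
contact_force: [0.5, -0.5, -0.2]
opening: 0.308
```

```bash
python3 - <<'E'
from h import *
report(); plan(.4905,-.2745,.08,-90)
E
```

```text
t 10.15 pos [ 0.4928 -0.2589  0.1034] phi -90.01 F [ 0.5 -0.5 -0.2] open 0.308
turn [0.0017, -0.0001, -0.0003] shift [0.0023, 0.0234, 0.0157]
```

jog_arm --deltas '[[[0, 0, 0], [0.002, 0.023, 0.0157], 0], [[0, 0, 0], [0.002, 0.023, 0.0157], 0], [[0, 0, 0], [0.002, 0.023, 0.0157], 0]]'

```text
time: 10.4
eef_pos: [0.4881, -0.2737, 0.0766]
tcp_rot: [-0.001, 0.71, -0.705, -0.003]
contact_force: [0.4, 0.3, 0.0]
opening: 0.307
```

```bash
python3 - <<'E'
from h import *
report(); s,c=grab('wrist','w10'); save('w10g',grid(c['pixels']))
plan(.4905,-.2745,.0235,-90)
print(proj(c,[[.605,-.2745,.01],[.605,-.2645,.01],[.605,-.2845,.01],[.4905,-.3175,.01],[.4905,-.2315,.026]]).round(0).tolist())
E
```

```text
t 10.4 pos [ 0.4881 -0.2737  0.0766] phi -90.16 F [0.4 0.3 0. ] open 0.307
turn [0.0054, -0.0011, 0.0036] shift [-0.0014, 0.0544, 0.0014]
[[323.0, 27.0], [306.0, 27.0], [340.0, 27.0], [386.0, 211.0], [256.0, 220.0]]
```

View pics/w10g.png

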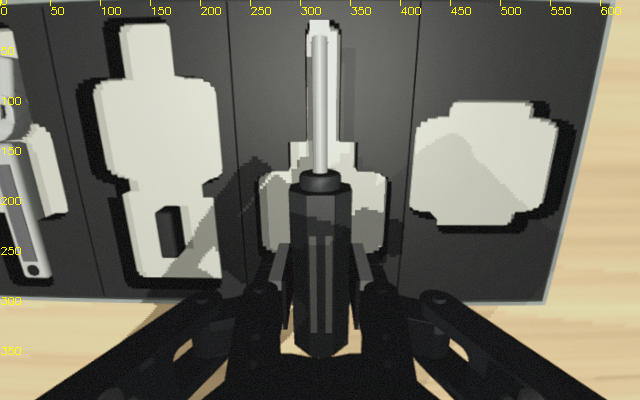

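The slot end spans cols 306–340, as predicted, and the blade is centred at col 320. Lowering.

jog_arm --deltas '[[[0.005, -0.001, 0.0036], [-0.0024, 0.02, 0.0014], 0], [[0.005, -0.001, 0.0036], [-0.0024, 0.035, 0.0014], 0], [[0.005, -0.001, 0.0036], [-0.0024, 0.047, 0.0014], 0], [[0.005, -0.001, 0.0036], [-0.0024, 0.054, 0.0014], 0], [[0.005, -0.001, 0.0036], [-0.0024, 0.054, 0.0014], 0], [[0.005, -0.001, 0.0036], [-0.0024, 0.054, 0.0014], 0]]'

```text
time: 10.95
eef_pos: [0.4919, -0.2741, 0.0242]
tcp_rot: [-0.0, 0.707, -0.707, 0.0]
contact_force: [-0.3, -0.1, -1.3]
opening: 0.308
```

```bash
python3 - <<'E'
from h import *
report(); plan(.4915,-.2745,.023,-90)
E
```

```text
t 10.95 pos [ 0.4919 -0.2741  0.0242] phi -89.94 F [-0.3 -0.1 -1.3] open 0.308
turn [0.0002, 0.001, -0.0002] shift [0.0004, 0.0012, 0.0004]
```

jog_arm --deltas '[[[0, 0, 0], [0, 0.001, 0], 0], [[0, 0, 0], [0, 0.001, 0], 0.52], [[0, 0, 0], [0, 0.001, 0], 0.52], [[0, 0, 0], [0, 0.001, 0], 0.52], [[0, 0, 0], [0, 0.001, 0], 0.52], [[0, 0, 0], [0, -0.03, 0], 0.52], [[0, 0, 0], [0, -0.07, 0], 0.52], [[0, 0, 0], [0, -0.11, 0], 0.6], [[0, 0, 0], [0, -0.12, 0], 0.65], [[0, 0, 0], [0, -0.12, 0], 0.65]]'

```text
time: 11.78
eef_pos: [0.4944, -0.2761, 0.1496]
tcp_rot: [-0.003, -0.705, 0.709, -0.003]
contact_force: [-0.0, -0.2, -0.0]
opening: 0.65
```

```bash
python3 - <<'E'
from h import *
report(); s,c=grab('wrist','w11'); save('w11g',grid(c['pixels']))
plan(.485,.1685,.12,-41.7)
E
```

```text
t 11.78 pos [ 0.4944 -0.2761  0.1496] phi -89.95 F [-0.  -0.2 -0. ] open 0.65
turn [-0.0041, -0.8421, -0.0023] shift [0.0075, 0.0251, -0.4435]
```

View pics/w11g.png

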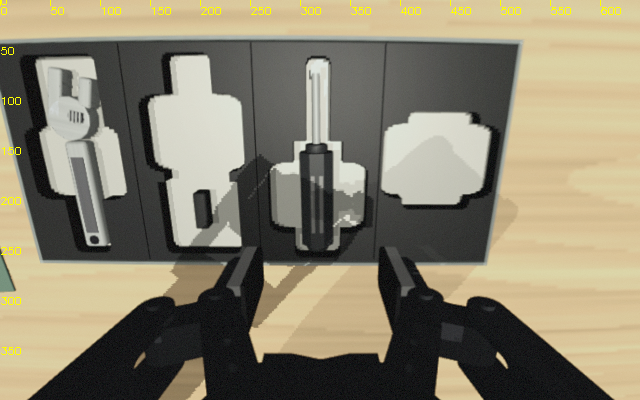

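The screwdriver is seated: handle (317,150–250), shaft in the slot at (317,60–145). The pliers are next.

jog_arm --deltas '[[[0, -0.84, 0], [0.0075, 0.025, -0.4435], 0.65], [[0, -0.84, 0], [0.0075, 0.025, -0.4435], 0.65], [[0, -0.84, 0], [0.0075, 0.025, -0.4435], 0.65], [[0, -0.84, 0], [0.0075, 0.025, -0.4435], 0.65], [[0, -0.84, 0], [0.0075, 0.025, -0.4435], 0.65], [[0, -0.84, 0], [0.0075, 0.025, -0.4435], 0.65], [[0, -0.84, 0], [0.0075, 0.025, -0.4435], 0.65], [[0, -0.84, 0], [0.0075, 0.025, -0.4435], 0.65], [[0, -0.84, 0], [0.0075, 0.025, -0.4435], 0.65], [[0, -0.84, 0], [0.0075, 0.025, -0.4435], 0.65]]'

```text
time: 12.67
eef_pos: [0.483, 0.1437, 0.1186]
tcp_rot: [0.289, -0.645, 0.646, -0.288]
contact_force: [0.4, 0.0, -1.0]
opening: 0.65
```

```bash
python3 - <<'E'
from h import *
report(); plan(.485,.1685,.115,-41.7)
E
```

```text
t 12.67 pos [0.483  0.1437 0.1186] phi -41.83 F [ 0.4  0.  -1. ] open 0.65
turn [-0.0013, -0.0023, 0.0031] shift [-0.0198, 0.0035, -0.0151]
```

jog_arm --deltas '[[[0, -0.002, 0.002], [-0.02, 0.0035, -0.015], 0.65], [[0, -0.002, 0.002], [-0.02, 0.0035, -0.015], 0.65], [[0, -0.002, 0.002], [-0.02, 0.0035, -0.015], 0.65]]'

```text
time: 12.92
eef_pos: [0.4828, 0.1695, 0.1118]
tcp_rot: [0.293, -0.645, 0.645, -0.288]
contact_force: [0.3, -0.2, -0.4]
opening: 0.651
```

```bash
python3 - <<'E'
from h import *
report(); s,c=grab('wrist','w12'); save('w12g',grid(c['pixels']))
E
```

```text
t 12.92 pos [0.4828 0.1695 0.1118] phi -41.53 F [ 0.3 -0.2 -0.4] open 0.651
```

View pics/w12g.png

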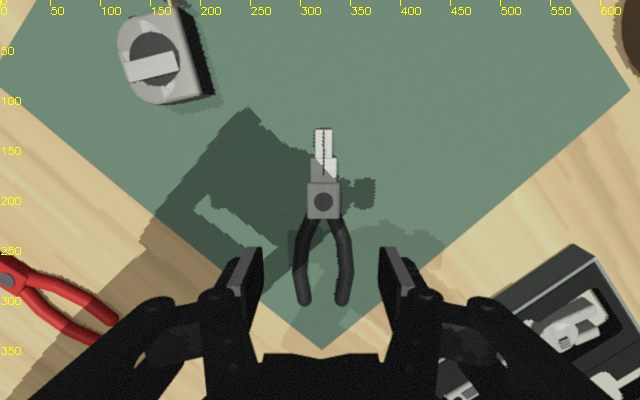

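The steel and dark pliers are centred: joint block at (306–341, 182–219), rivet at (323,201), tips at (323,129). They're aligned with the tool. The red pair at (60,295) stays out of it.

```bash
python3 - <<'E'
from h import *
c=load('w12')
P=cast(c,[[323.3,201],[323.3,129],[323.3,182],[323.3,219]],.017)[:,:2]; u=P[1]-P[0]; y=np.degrees(np.arctan2(u[1],u[0]))
print(P.round(4).tolist(),np.linalg.norm(u),y)
print(tooldepth(c,[[323,190],[323,201],[323,213],[318,140]]).round(4))
plan(P[0,0],P[0,1],.0115,y-90)
E
```

```text
[[0.485, 0.1692], [0.5211, 0.2103], [0.495, 0.1806], [0.4751, 0.158]] 0.05471267006994144 48.66954325930623
[[-0.0103  0.0959  0.0019]
 [-0.0017  0.095   0.0019]
 [ 0.0085  0.0959  0.0019]
 [-0.0482  0.0981 -0.0019]]
turn [0.0015, -0.0053, 0.005] shift [-0.002, 0.101, 0.0009]
```

jog_arm --deltas '[[[0.0015, -0.005, 0.005], [-0.002, 0.04, 0.0015], 0.65], [[0.0015, -0.005, 0.005], [-0.002, 0.08, 0.0015], 0.65], [[0.0015, -0.005, 0.005], [-0.002, 0.096, 0.0015], 0.65], [[0.0015, -0.005, 0.005], [-0.002, 0.1015, 0.0015], 0.65], [[0.0015, -0.005, 0.005], [-0.002, 0.1015, 0.0015], 0], [[0.0015, -0.005, 0.005], [-0.002, 0.1015, 0.0015], 0], [[0.0015, -0.005, 0.005], [-0.002, 0.1015, 0.0015], 0], [[0.0015, -0.005, 0.005], [-0.002, 0.1015, 0.0015], 0], [[0.0015, -0.005, 0.005], [-0.002, 0.1015, 0.0015], 0], [[0.0015, -0.005, 0.005], [-0.002, 0.1015, 0.0015], 0]]' --force 60

```text
time: 13.8
eef_pos: [0.4869, 0.1687, 0.0127]
tcp_rot: [0.29, -0.644, 0.645, -0.292]
contact_force: [0.4, -2.0, 3.8]
opening: 0.273
```

jog_arm --deltas '[[[0, 0, 0], [0, 0, 0], 0], [[0, 0, 0], [0, -0.03, 0], 0], [[0, 0, 0], [0, -0.07, 0], 0], [[0, 0, 0], [0, -0.1, 0], 0], [[0, 0, 0], [0, -0.1, 0], 0], [[0, 0, 0], [0, -0.1, 0], 0]]'

```text
time: 14.3
eef_pos: [0.4879, 0.1692, 0.1149]
tcp_rot: [0.289, -0.643, 0.645, -0.294]
contact_force: [-0.8, -0.9, -2.1]
opening: 0.274
```

```bash
python3 - <<'E'
from h import *
report(); s,c=grab('wrist','w13'); save('w13g',grid(c['pixels']))
plan(.546,-.1705,.10,-90)
E
```

```text
t 14.3 pos [0.4879 0.1692 0.1149] phi -41.32 F [-0.8 -0.9 -2.1] open 0.274
turn [-0.0014, 0.8497, -0.0034] shift [0.2155, 0.0128, 0.269]
```

View pics/w13g.png

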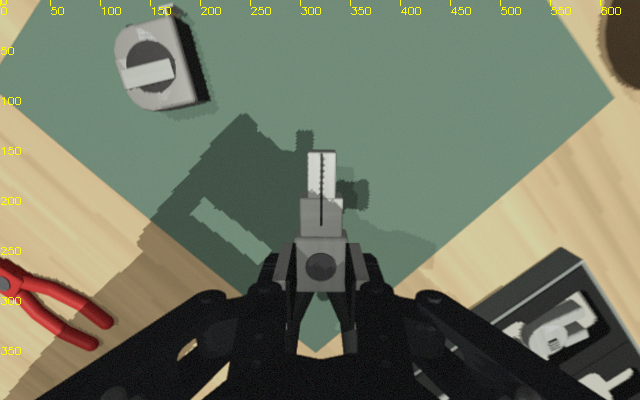

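```bash
python3 - <<'E'
from h import *
c=load('w13')
print(tooldepth(c,[[321,245],[321,267],[321,285],[315,152],[315,170],[310,210]]).round(4))
E
```

```text
[[-0.0105 -0.0031  0.0002]
 [ 0.0004 -0.0044  0.0002]
 [ 0.011  -0.0033  0.0002]
 [-0.0541  0.0002 -0.0026]
 [-0.0463 -0.0011 -0.0026]
 [-0.0274 -0.0012 -0.005 ]]
```

jog_arm --deltas '[[[0, 0.85, 0], [0.2155, 0.013, 0.269], 0], [[0, 0.85, 0], [0.2155, 0.013, 0.269], 0], [[0, 0.85, 0], [0.2155, 0.013, 0.269], 0], [[0, 0.85, 0], [0.2155, 0.013, 0.269], 0], [[0, 0.85, 0], [0.2155, 0.013, 0.269], 0], [[0, 0.85, 0], [0.2155, 0.013, 0.269], 0], [[0, 0.85, 0], [0.2155, 0.013, 0.269], 0], [[0, 0.85, 0], [0.2155, 0.013, 0.269], 0], [[0, 0.85, 0], [0.2155, 0.013, 0.269], 0], [[0, 0.85, 0], [0.2155, 0.013, 0.269], 0]]'

```text
time: 15.18
eef_pos: [0.5449, -0.1731, 0.0972]
tcp_rot: [0.002, 0.708, -0.707, -0.002]
contact_force: [-0.6, 0.5, -1.4]
opening: 0.274
```

```bash
python3 - <<'E'
from h import *
report(); plan(.546,-.1705,.075,-90)
E
```

```text
t 15.18 pos [ 0.5449 -0.1731  0.0972] phi -90.27 F [-0.6  0.5 -1.4] open 0.274
turn [0.0016, -0.0047, -0.0002] shift [-0.0011, 0.0222, -0.0026]
```

jog_arm --deltas '[[[0, -0.005, 0], [-0.001, 0.022, -0.0026], 0], [[0, -0.005, 0], [-0.001, 0.022, -0.0026], 0], [[0, -0.005, 0], [-0.001, 0.022, -0.0026], 0]]'

```text
time: 15.43
eef_pos: [0.5432, -0.1679, 0.072]
tcp_rot: [-0.003, 0.709, -0.705, -0.002]
contact_force: [1.2, -0.0, -1.0]
opening: 0.273
```

```bash
python3 - <<'E'
from h import *
report(); s,c=grab('wrist','w14'); save('w14g',grid(c['pixels']))
plan(.546,-.1705,.023,-90)
print(proj(c,[[.608,-.1705,.01],[.608,-.1515,.01],[.608,-.1895,.01],[.546,-.2125,.01],[.546,-.1285,.01]]).round(0).tolist())
E
```

```text
t 15.43 pos [ 0.5432 -0.1679  0.072 ] phi -89.92 F [ 1.2 -0.  -1. ] open 0.273
turn [0.0039, 0.0017, 0.0036] shift [-0.0017, 0.0506, 0.0022]
[[326.0, 118.0], [296.0, 118.0], [357.0, 118.0], [388.0, 213.0], [263.0, 213.0]]
```

View pics/w14g.png

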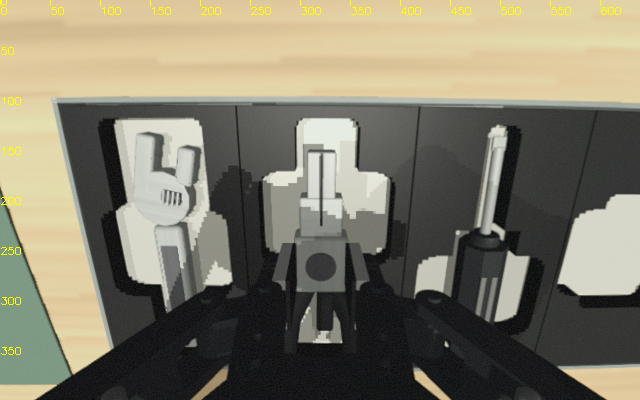

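The jaw slot is at cols 296–357, row 118, and the notch at cols 263–388, both as predicted. Lowering.

jog_arm --deltas '[[[0.004, 0.002, 0.0036], [-0.002, 0.015, 0.0022], 0], [[0.004, 0.002, 0.0036], [-0.002, 0.03, 0.0022], 0], [[0.004, 0.002, 0.0036], [-0.002, 0.042, 0.0022], 0], [[0.004, 0.002, 0.0036], [-0.002, 0.05, 0.0022], 0], [[0.004, 0.002, 0.0036], [-0.002, 0.05, 0.0022], 0], [[0.004, 0.002, 0.0036], [-0.002, 0.05, 0.0022], 0]]'

```text
time: 15.98
eef_pos: [0.5462, -0.1701, 0.0235]
tcp_rot: [-0.0, 0.707, -0.707, -0.0]
contact_force: [0.1, 0.8, -1.0]
opening: 0.268
```

```bash
python3 - <<'E'
from h import *
report(); plan(.546,-.1705,.0205,-90)
E
```

```text
t 15.98 pos [ 0.5462 -0.1701  0.0235] phi -89.99 F [ 0.1  0.8 -1. ] open 0.268
turn [0.0003, 0.0002, 0.0006] shift [0.0002, 0.003, 0.0004]
```

jog_arm --deltas '[[[0, 0, 0], [0, 0.002, 0], 0], [[0, 0, 0], [0, 0.003, 0], 0], [[0, 0, 0], [0, 0.003, 0], 0.49], [[0, 0, 0], [0, 0.003, 0], 0.49], [[0, 0, 0], [0, 0.003, 0], 0.49], [[0, 0, 0], [0, 0.003, 0], 0.49], [[0, 0, 0], [0, -0.03, 0], 0.49], [[0, 0, 0], [0, -0.07, 0], 0.49], [[0, 0, 0], [0, -0.12, 0], 0.6], [[0, 0, 0], [0, -0.12, 0], 0.85]]'

```text
time: 16.82
eef_pos: [0.5505, -0.1721, 0.1521]
tcp_rot: [-0.004, -0.705, 0.709, -0.004]
contact_force: [1.4, -0.8, 1.3]
opening: 0.719
```

```bash
python3 - <<'E'
from h import *
report(); s,c=grab('wrist','w15'); save('w15g',grid(c['pixels']))
plan(.47,.318,.13,-30.3)
E
```

```text
t 16.82 pos [ 0.5505 -0.1721  0.1521] phi -89.98 F [ 1.4 -0.8  1.3] open 0.719
turn [-0.0115, -1.0416, -0.0073] shift [0.0803, 0.0175, -0.4902]
```

View pics/w15g.png

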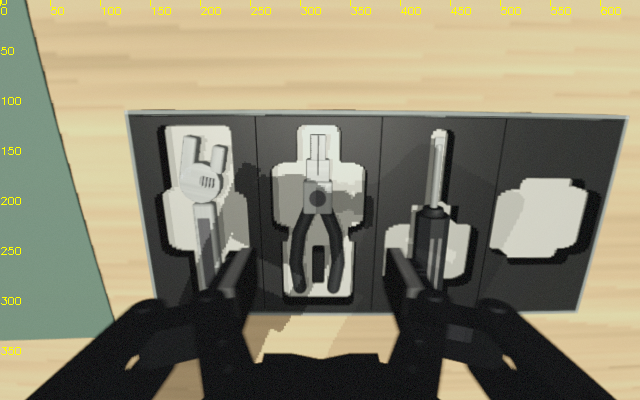

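The pliers are seated, with the handles straddling the tongue at (318,265). The tape measure is last.

jog_arm --deltas '[[[0, -1.04, 0], [0.08, 0.0175, -0.49], 0.9], [[0, -1.04, 0], [0.08, 0.0175, -0.49], 0.9], [[0, -1.04, 0], [0.08, 0.0175, -0.49], 0.9], [[0, -1.04, 0], [0.08, 0.0175, -0.49], 0.9], [[0, -1.04, 0], [0.08, 0.0175, -0.49], 0.9], [[0, -1.04, 0], [0.08, 0.0175, -0.49], 0.9], [[0, -1.04, 0], [0.08, 0.0175, -0.49], 0.9], [[0, -1.04, 0], [0.08, 0.0175, -0.49], 0.9], [[0, -1.04, 0], [0.08, 0.0175, -0.49], 0.9], [[0, -1.04, 0], [0.08, 0.0175, -0.49], 0.9]]'

```text
time: 17.7
eef_pos: [0.4808, 0.2432, 0.1309]
tcp_rot: [0.35, -0.61, 0.617, -0.354]
contact_force: [1.4, -0.9, -0.9]
opening: 0.897
```

```bash
python3 - <<'E'
from h import *
report(); plan(.47,.318,.13,-30.3)
E
```

```text
t 17.7 pos [0.4808 0.2432 0.1309] phi -30.3 F [ 1.4 -0.9 -0.9] open 0.897
turn [-0.012, -0.0, 0.0005] shift [-0.0592, 0.0003, -0.0471]
```

jog_arm --deltas '[[[-0.006, 0, 0], [-0.059, 0, -0.047], 0.9], [[-0.012, 0, 0], [-0.059, 0, -0.047], 0.9], [[-0.012, 0, 0], [-0.059, 0, -0.047], 0.9], [[-0.012, 0, 0], [-0.059, 0, -0.047], 0.9]]'

```text
time: 18.03
eef_pos: [0.4687, 0.3191, 0.1289]
tcp_rot: [0.354, -0.613, 0.613, -0.352]
contact_force: [-0.3, -1.3, -0.1]
opening: 0.901
```

```bash
python3 - <<'E'
from h import *
report(); s,c=grab('wrist','w16'); save('w16g',grid(c['pixels']))
im=c['pixels'][110:270,220:420]; im=(255*(im/255.)**.6).astype(np.uint8); save('w16z',cv2.resize(im,None,fx=3.6,fy=3.6,interpolation=cv2.INTER_CUBIC))
E
```

```text
t 18.03 pos [0.4687 0.3191 0.1289] phi -30.09 F [-0.3 -1.3 -0.1] open 0.901
```

View pics/w16g.png

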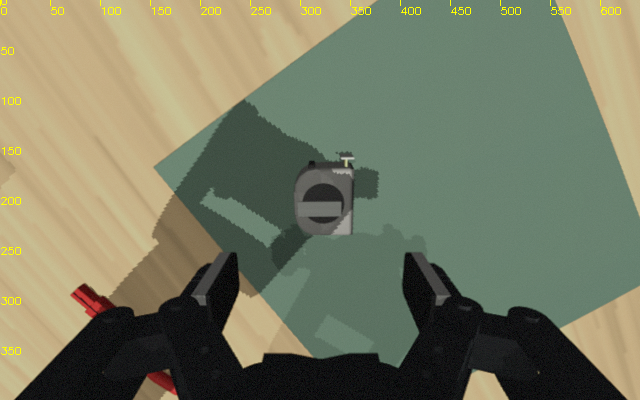

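View pics/w16z.png

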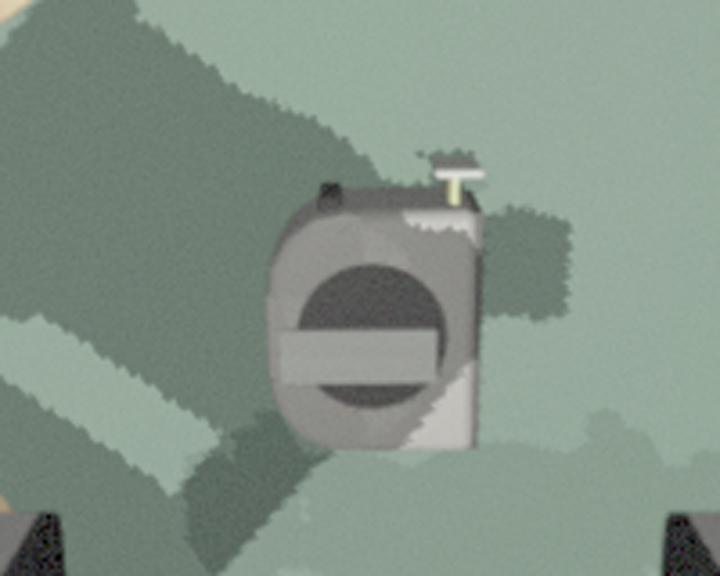

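The tape measure's flat side is vertical in view, so it's aligned with the jaws. The top face spans cols 294–353, rows 168–234, and the hook is at the top (346,158).

```bash
python3 - <<'E'
from h import *
c=load('w16')
E=cast(c,[[294.4,201],[352.8,201],[323.6,167.8],[323.6,234.4]],.033)
print(np.linalg.norm(E[0]-E[1]),np.linalg.norm(E[2]-E[3]))
m=(E[0]+E[1])/2; m2=(E[2]+E[3])/2; print(m.round(4),m2.round(4))
print(tooldepth(c,[[310,175],[325,228],[345,200]]).round(4))
plan(m2[0],m2[1],.016,-30.2)
E
```

```text
0.04540327938011405 0.05436526466517749
[0.4714 0.319  0.033 ] [0.4709 0.3182 0.033 ]
[[-0.022   0.0965 -0.0079]
 [ 0.0215  0.0968  0.0037]
 [-0.0019  0.0972  0.0192]]
turn [0.0009, -0.0, 0.0026] shift [-0.0014, 0.1129, 0.0016]
```

jog_arm --deltas '[[[0, 0, 0.002], [-0.001, 0.04, 0.0018], 0.9], [[0, 0, 0.002], [-0.001, 0.08, 0.0018], 0.9], [[0, 0, 0.002], [-0.001, 0.105, 0.0018], 0.9], [[0, 0, 0.002], [-0.001, 0.115, 0.0018], 0.9], [[0, 0, 0.002], [-0.001, 0.115, 0.0018], 0.9], [[0, 0, 0.002], [-0.001, 0.115, 0.0018], 0], [[0, 0, 0.002], [-0.001, 0.115, 0.0018], 0], [[0, 0, 0.002], [-0.001, 0.115, 0.0018], 0], [[0, 0, 0.002], [-0.001, 0.115, 0.0018], 0], [[0, 0, 0.002], [-0.001, 0.115, 0.0018], 0]]' --force 60

```text
time: 18.92
eef_pos: [0.4732, 0.3185, 0.0169]
tcp_rot: [0.351, -0.613, 0.613, -0.354]
contact_force: [0.3, -1.7, 6.8]
opening: 0.521
```

jog_arm --deltas '[[[0, 0, 0], [0, 0, 0], 0], [[0, 0, 0], [0, 0, 0], 0], [[0, 0, 0], [0, -0.03, 0], 0], [[0, 0, 0], [0, -0.07, 0], 0], [[0, 0, 0], [0, -0.1, 0], 0], [[0, 0, 0], [0, -0.1, 0], 0]]'

```text
time: 19.42
eef_pos: [0.4768, 0.3204, 0.1243]
tcp_rot: [0.346, -0.612, 0.614, -0.359]
contact_force: [2.1, 0.2, -0.4]
opening: 0.519
```

```bash
python3 - <<'E'
from h import *
report(); s,c=grab('wrist','w17'); save('w17g',grid(c['pixels']))
plan(.523,-.376,.12,-90)
E
```

```text
t 19.42 pos [0.4768 0.3204 0.1243] phi -30.18 F [ 2.1  0.2 -0.4] open 0.519
turn [-0.0013, 1.044, -0.0137] shift [0.5772, -0.0021, 0.3911]
```

View pics/w17g.png

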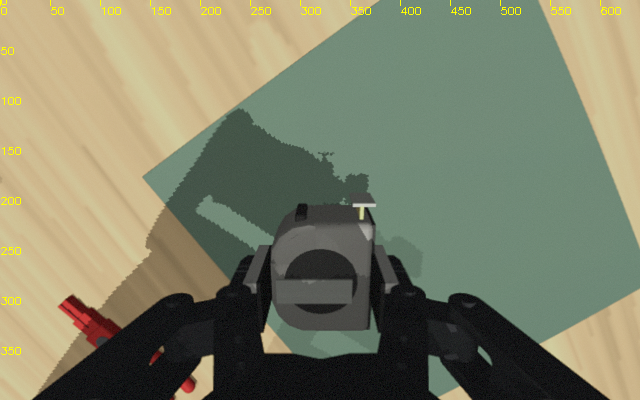

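```bash
python3 - <<'E'
from h import *
c=load('w17')
print(tooldepth(c,[[300,228],[340,228],[300,322],[340,326],[365,260],[365,325],[320,222],[320,328]]).round(4))
E
```

```text
[[-0.0236 -0.0139 -0.0087]
 [-0.0238 -0.0143  0.0084]
 [ 0.0235 -0.0152 -0.0096]
 [ 0.0258 -0.0152  0.0093]
 [-0.0089 -0.0148  0.0197]
 [ 0.0259 -0.0143  0.0213]
 [-0.0258 -0.0124 -0.0002]
 [ 0.0271 -0.015  -0.0001]]
```

jog_arm --deltas '[[[0, 1.04, 0], [0.577, 0.0, 0.391], 0], [[0, 1.04, 0], [0.577, 0.0, 0.391], 0], [[0, 1.04, 0], [0.577, 0.0, 0.391], 0], [[0, 1.04, 0], [0.577, 0.0, 0.391], 0], [[0, 1.04, 0], [0.577, 0.0, 0.391], 0], [[0, 1.04, 0], [0.577, 0.0, 0.391], 0], [[0, 1.04, 0], [0.577, 0.0, 0.391], 0], [[0, 1.04, 0], [0.577, 0.0, 0.391], 0], [[0, 1.04, 0], [0.577, 0.0, 0.391], 0], [[0, 1.04, 0], [0.577, 0.0, 0.391], 0]]'

```text
time: 20.3
eef_pos: [0.501, -0.0986, 0.1152]
tcp_rot: [0.002, 0.71, -0.705, 0.004]
contact_force: [0.7, -0.2, -1.6]
opening: 0.52
```

```bash
python3 - <<'E'
from h import *
report(); plan(.523,-.376,.10,-90)
E
```

```text
t 20.3 pos [ 0.501  -0.0986  0.1152] phi -89.87 F [ 0.7 -0.2 -1.6] open 0.52
turn [0.007, 0.0023, -0.0084] shift [-0.0212, 0.0135, 0.2776]
```

jog_arm --deltas '[[[0.007, 0, -0.008], [-0.021, 0.0, 0.2776], 0], [[0.007, 0, -0.008], [-0.021, 0.0, 0.2776], 0], [[0.007, 0, -0.008], [-0.021, 0.0, 0.2776], 0], [[0.007, 0, -0.008], [-0.021, 0.0, 0.2776], 0], [[0.007, 0, -0.008], [-0.021, 0.0, 0.2776], 0], [[0.007, 0, -0.008], [-0.021, 0.0, 0.2776], 0], [[0.007, 0, -0.008], [-0.021, 0.01, 0.2776], 0], [[0.007, 0, -0.008], [-0.021, 0.013, 0.2776], 0], [[0.007, 0, -0.008], [-0.021, 0.013, 0.2776], 0], [[0.007, 0, -0.008], [-0.021, 0.013, 0.2776], 0]]'

```text
time: 21.13
eef_pos: [0.5214, -0.3744, 0.0977]
tcp_rot: [-0.002, 0.709, -0.706, -0.0]
contact_force: [-0.1, -0.5, -1.5]
opening: 0.523
```

```bash
python3 - <<'E'
from h import *
report(); s,c=grab('wrist','w18'); save('w18g',grid(c['pixels']))
plan(.523,-.377,.04,-90)
print(proj(c,[[.565,-.347,.01],[.565,-.407,.01],[.523,-.425,.01],[.523,-.327,.01]]).round(0).tolist())
E
```

```text
t 21.13 pos [ 0.5214 -0.3744  0.0977] phi -89.88 F [-0.1 -0.5 -1.5] open 0.523
turn [0.003, 0.003, 0.0021] shift [-0.0012, 0.0586, 0.003]
[[284.0, 147.0], [368.0, 147.0], [389.0, 203.0], [259.0, 203.0]]
```

View pics/w18g.png

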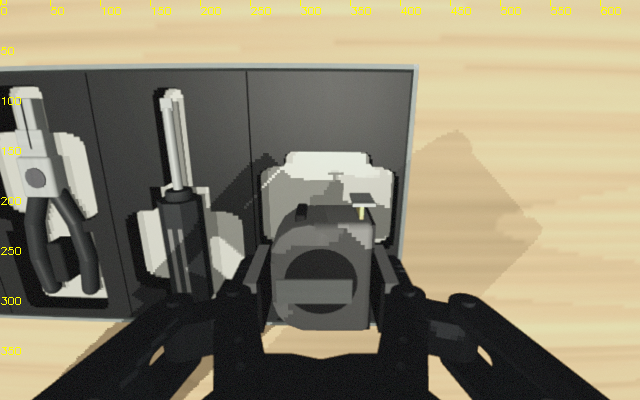

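The tape recess edges (cols 286–367, row 153) put the seat at about x=0.521, y=−0.377. Lowering.

jog_arm --deltas '[[[0.003, 0.003, 0.002], [0, 0.02, 0.003], 0], [[0.003, 0.003, 0.002], [0, 0.04, 0.003], 0], [[0.003, 0.003, 0.002], [0, 0.055, 0.003], 0], [[0.003, 0.003, 0.002], [0, 0.066, 0.003], 0], [[0.003, 0.003, 0.002], [0, 0.068, 0.003], 0], [[0.003, 0.003, 0.002], [0, 0.068, 0.003], 0]]'

```text
time: 21.68
eef_pos: [0.5215, -0.3759, 0.0297]
tcp_rot: [-0.001, 0.708, -0.707, -0.0]
contact_force: [0.3, 0.2, -1.2]
opening: 0.521
```

```bash
python3 - <<'E'
from h import *
report(); plan(.5215,-.377,.025,-90)
E
```

```text
t 21.68 pos [ 0.5215 -0.3759  0.0297] phi -89.95 F [ 0.3  0.2 -1.2] open 0.521
turn [0.0014, 0.0008, 0.0015] shift [0.0, 0.0047, 0.0011]
```

jog_arm --deltas '[[[0, 0, 0], [0, 0.003, 0.001], 0], [[0.001, 0, 0.001], [0, 0.0047, 0.001], 0], [[0.001, 0, 0.001], [0, 0.0047, 0.001], 0.69], [[0.001, 0, 0.001], [0, 0.0047, 0.001], 0.69], [[0.001, 0, 0.001], [0, 0.0047, 0.001], 0.69], [[0.001, 0, 0.001], [0, 0.0047, 0.001], 0.69], [[0, 0, 0], [0, -0.03, 0], 0.69], [[0, 0, 0], [0, -0.07, 0], 0.69], [[0, 0, 0], [0, -0.11, 0], 0.69], [[0, 0, 0], [0, -0.15, 0], 0.69]]'

```text
time: 22.52
eef_pos: [0.5215, -0.3759, 0.1815]
tcp_rot: [-0.001, 0.708, -0.707, -0.0]
contact_force: [0.9, -0.6, 0.3]
opening: 0.688
```

```bash
python3 - <<'E'
from h import *
report(); s,c=grab('wrist','w19'); save('w19g',grid(c['pixels']))
plan(.53,-.22,.28,-90)
E
```

```text
t 22.52 pos [ 0.5215 -0.3759  0.1815] phi -89.96 F [ 0.9 -0.6  0.3] open 0.688
turn [-0.0104, 0.001, -0.0104] shift [-0.0057, -0.0888, -0.1585]
```

View pics/w19g.png

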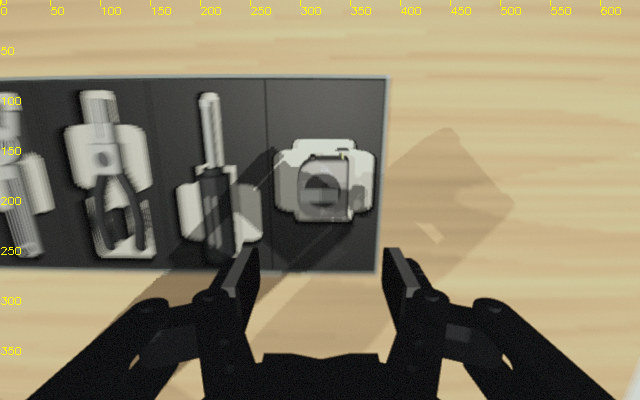

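jog_arm --deltas '[[[0, 0, 0], [-0.006, -0.089, -0.158], 0.69], [[0, 0, 0], [-0.006, -0.089, -0.158], 0.69], [[0, 0, 0], [-0.006, -0.089, -0.158], 0.69], [[0, 0, 0], [-0.006, -0.089, -0.158], 0.69], [[0, 0, 0], [-0.006, -0.089, -0.158], 0.69], [[0, 0, 0], [-0.006, -0.089, -0.158], 0.69], [[0, 0, 0], [-0.006, -0.089, -0.158], 0.69], [[0, 0, 0], [-0.006, -0.089, -0.158], 0.69]]'

```text
time: 23.23
eef_pos: [0.5298, -0.2212, 0.2788]
tcp_rot: [-0.003, -0.704, 0.711, -0.003]
contact_force: [-0.3, -0.6, -0.0]
opening: 0.686
```

```bash
python3 - <<'E'
from h import *
report(); s,c=grab('wrist','w20'); im=c['pixels'][100:270,80:560]; im=(255*(im/255.)**.6).astype(np.uint8)
im=cv2.resize(im,None,fx=1.65,fy=3.0,interpolation=cv2.INTER_CUBIC)
for i in range(0,480,40): cv2.putText(im,str(80+i),(int(i*1.65),10),0,.35,(0,255,255))
for i in range(0,170,20): cv2.putText(im,str(100+i),(0,i*3),0,.35,(0,255,255))
save('w20z',im); save('w20g',grid(c['pixels']))
grab('scene','sc20')
E
```

```text
t 23.23 pos [ 0.5298 -0.2212  0.2788] phi -89.97 F [-0.3 -0.6 -0. ] open 0.686
```

View pics/w20g.png

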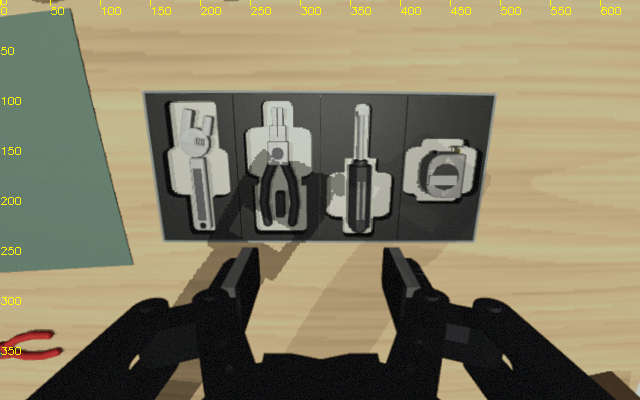

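View pics/w20z.png

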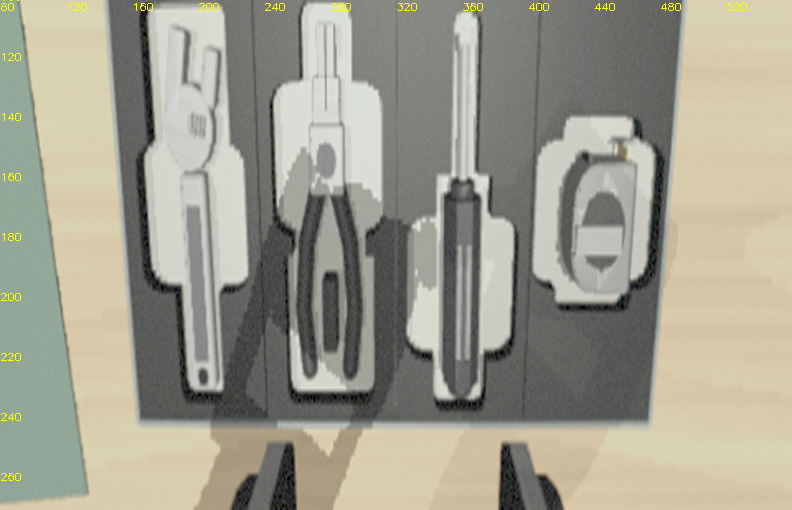

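View pics/sc20.png

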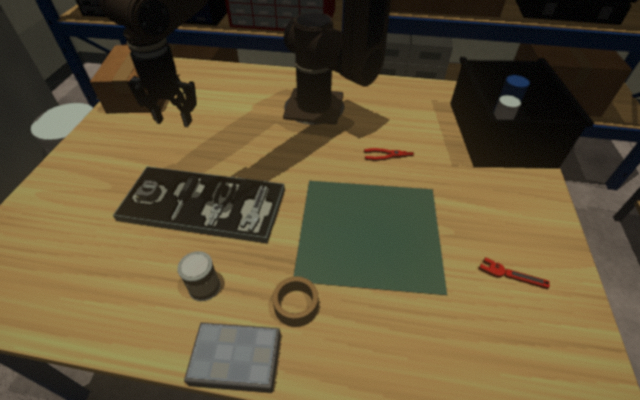

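All four tools lie in their own cut-outs, and the tin (198,272) and roll (295,300) haven't moved. I'll do a numeric check of heights and offsets before handing in.

```bash
python3 - <<'E'
from h import *
c=load('w20'); T=toolT(ctrl.get_state())
def Z(px): q=tooldepth(c,px); return (q@T[:3,:3].T+T[:3,3]).round(4)
print('wr',Z([[203,224],[202,190],[200,165],[195,150],[187,120]])[:,2])
print('pl',Z([[272,152],[283,150],[272,145],[268,190],[291,190],[270,220]])[:,2])
print('sd',Z([[360,165],[360,190],[359,220],[361,120],[361,145]])[:,2])
print('tp',Z([[440,157],[455,157],[447,193],[462,160],[458,192]])[:,2])
print('rivet',cast(c,[277,153],.024)[0].round(4),'seat .546 -.1705')
h=cast(c,[[203,229],[197,158]],.023); print('wr end,neck',h.round(4).tolist())
s=cast(c,[[361,105],[359,232]],.026); print('sd tip,end',s.round(4).tolist())
t=cast(c,[[428,175],[467,175],[449,153],[446,197]],.040); print('tape',t.round(4).tolist())
a,b=load('scene0'),load('sc20')
for n,(x0,x1,y0,y1) in dict(tin=(175,222,248,302),roll=(268,324,274,328)).items():
    print(n,np.abs(a['pixels'][y0:y1,x0:x1].astype(int)-b['pixels'][y0:y1,x0:x1]).mean())
E
```

```text
wr [0.0226 0.0217 0.0214 0.0217 0.0228]
pl [0.0228 0.0222 0.0221 0.0193 0.021  0.0191]
sd [0.0311 0.0367 0.0367 0.0247 0.0255]
tp [0.0386 0.0379 0.0382 0.0381 0.0386]
rivet [ 0.5457 -0.1693  0.024 ] seat .546 -.1705
wr end,neck [[0.4443, -0.0664, 0.023], [0.5396, -0.0687, 0.023]]
sd tip,end [[0.6032, -0.2714, 0.026], [0.4408, -0.2747, 0.026]]
tape [[0.5213, -0.3548, 0.04], [0.5213, -0.4034, 0.04], [0.5483, -0.3778, 0.04], [0.4932, -0.3803, 0.04]]
tin 8.332676648279485
roll 8.297729276895943
```

```bash
python3 - <<'E'
from h import *
a,b=load('scene0'),load('sc20')
print('static box diff',np.abs(a['pixels'][330:380,195:270].astype(int)-b['pixels'][330:380,195:270]).mean())
for n,(x0,x1,y0,y1) in dict(tin=(165,232,240,310),roll=(260,332,266,336)).items():
    f=lambda k:cv2.GaussianBlur(cv2.cvtColor(k['pixels'][y0:y1,x0:x1],6),(3,3),0).astype(np.float32)
    print(n,'shift px',cv2.phaseCorrelate(f(a),f(b),cv2.createHanningWindow((x1-x0,y1-y0),cv2.CV_32F)))
report(); print(np.abs(ctrl.get_state()['dq']).max()); ctrl.sign_off()
E
```

```text
static box diff 10.4496
tin shift px ((0.08291826397888258, -0.11536971972849841), 1.0172295559335638)
roll shift px ((-0.02397174666342039, 0.07052668496272929), 0.9803691418082626)
t 23.33 pos [ 0.5295 -0.2216  0.2781] phi -90.04 F [ 0.2 -1.  -1. ] open 0.689
0.002943972388222546
the job is handed in; nothing more can be done
```

All four tools are in their own inlays, and I handed the job in at about 23 s of the 104 s allowed. I moved the wrench first, then the screwdriver, pliers and tape measure. The red look-alikes were not touched.

**Position:** In the last wrist picture every tool point was within about 5 mm of its seat, against the 16 mm limit. Every long axis was within a few degrees of its cut-out.

**Height:** Depth readings of the upper surfaces were about 1–2 mm below the nominal seated heights. I take that as a calibration offset, and all four tools look flat on the recess floor.

**Tin and roll:** Between the first and last scene pictures neither shifted by more than about 0.15 pixel.

**Gripper:** It was open, clear of everything and at rest when I handed in.

**Contact:** While closing on each tool at mat level I saw 4–7 N of upward force, probably the finger tips lightly touching the mat. That is well under the limits. No check failed.

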